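Set out the first-aid things

TASK

Someone needs a cut dressed. Lever up the tightly clipped lid of the green first-aid box with the blade of the glue spatula, working it in at the notch, and swing the lid wide open; slide the enamel plate over the table, without lifting it, until it lies wholly on the round blue mat, and stand everything that is in the box on the plate, each thing on its own base as it stood in the box. Press the lid shut again until the clip has snapped over it, leave the spatula lying flat on its black rubber pad, and leave the ornament and the polish tin where they are.

Things in the scene. Friction and masses are not known exactly. Their poses are not given: they have to be found in the camera images.
- aid_box: Green plastic first-aid box, fixed, closed by a lid. Origin: centre of its underside, on the table. Outside 170 mm (its x) by 235 mm (its y), walls 4 mm thick, rim 78 mm above the table, inner floor (grey tray) 28 mm above it, no dividers. Its x axis points from the front wall (clip, notch) to the rear wall (hinge). The things inside stand in two rows, centres about 65 mm (x) and 110 mm (y) apart.
- clip_top (a point): Top of the box's white spring clip: 44 mm wide (y), upright in the middle of the front wall, 10 mm in front of it, reaching 92 mm above the table. A bead on it catches a bead on the lid: it takes about 3 to 7 N at the lid's front edge, up or down, to snap past; the edge moves some 11 mm (0.065 rad) in passing.
- lid_hinge (a point): Hinge line of the lid at mid-width: box x = +85 mm, y = 0, 81.5 mm above the table; runs along the box's y. Axes as the box.
- pry_notch (a point): Centre of the lever notch on the outer face of the box's front wall: a gap 50 mm wide (y) and 8 mm high between the wall, cut down there to 70.5 mm above the table, and the underside of the closed lid (78.5 mm); its lower edge serves as the fulcrum. The blade goes in level along the box's x axis. Axes as the box.
- aid_lid (a joint): Lid angle, rad: 0 = shut, grows as the front edge rises, stop at 1.9 (leaning back beyond upright). A flat slab 170 x 235 x 6 mm, flush with the box's outer faces. The hinge is stiff: the lid stays at any angle and takes up to 2 N at its front edge to move. Below 0.02: fully shut, clip over it; about 0.06: resting on top of the clip.
- lid_edge (a point): Middle of the lid's front edge, on its upper face (moves with the lid; shut: box x = -85 mm, 84.5 mm above the table).
- spatula: Blunt glue spatula: dark wooden handle 80 mm long, 30 mm wide (y), 20 mm high, then a stiff steel blade 22 mm wide (y), 2.5 mm thick. x axis from handle to blade tip, z up as it lies. Origin: underside of the handle, which runs from x = -55 to +25 mm; the blade runs on to x = +100 mm at z = 10 mm. 90 g; centre of mass near x = -5 mm.
- spatula_tip (a point): End of the spatula's blade, in the middle of its thickness (spatula x = +100, z = +10 mm).
- pad: Black rubber pad on the table, fixed, 200 mm (its x) by 70 mm (its y), 4 mm thick; the spatula lies along it. Origin: centre of its underside.
- plate: White enamel plate with a blue rim, loose: 250 mm across the rim, rim 20 mm high, flat inside to about 90 mm from the centre, its inner floor 4 mm above the table, from there the side slopes up and outward. Mass about 280 g. Origin: centre of its underside.
- mat: Round blue mat printed on the table top, 300 mm across, without thickness. Origin: its centre.
- tweezer_case: Blue and white plastic tweezer case 90 mm (its x) by 24 mm (its y) by 22 mm high, 40 g. Origin: centre of its underside. None if absent.
- plaster_carton: Orange carton of plasters 75 mm (its x) by 28 mm (its y) by 40 mm high, 50 g. Origin: centre of its underside. None if absent.
- bandage_roll: Skin-coloured bandage roll standing on end, 44 mm across, 40 mm high, 50 g. Origin: centre of its underside. None if absent.
- balm_tub: White balm tub with a red lid, standing, 50 mm across, 36 mm high, 80 g. Origin: centre of its underside. None if absent.
- ornament: Short turned wooden candlestick-shaped ornament, 60 mm across the foot, 95 mm high, loose; to be left alone. Origin: centre of its underside.
- polish_tin: Flat round polish tin, red lid, 76 mm across, 24 mm high, loose; to be left alone. Origin: centre of its underside.
Not all that is in view belongs to the job. Of the things that look like the pad, take the one that is nearest to the robot's base at the start. Of the things that look like the spatula, the larger one is meant.

How it is judged:
By the outcome, as a careful person would: the job done as asked, in the order asked, and still so for the second after the job is handed in, with the robot touching nothing.
Of tweezer_case, plaster_carton, bandage_roll, balm_tub only 2 to 4 are there at a start; the rules pass over those that are not, and their reading is None.
At some moment in a run one of plate, spatula may be knocked a few centimetres aside while the robot is not near it.
It also fails if it takes over 210 s, if anything falls off the work surface, if the arm or the gripper's body presses on something with over 40 N, if the wrist force passes 120 N, or if a joint passes its speed limit or range.

ROBOT

A 6-joint arm with a two-finger parallel gripper is mounted at the origin on the work surface. World frame = base frame: x ahead of the robot, y to its left, z up, the work surface at z = 0. Lengths are in m, angles in degrees, forces in N, time in s.
With the tool pointing down it reaches from about 0.225 to 0.875 m from the base axis. Payload 3.4 kg.
Tool frame: the origin (TCP) lies at the very end of the fingers, on their centre line; the grasp point (between the pads) lies behind it (env.tcp_to_grasp is the y of the grasp point in the tool frame, in m); y points along the fingers, x is the direction in which the jaws open and shut, and the axes are right-handed (so a half turn about y gives the same grasp; the last joint's range is limited). The gripper opens to 85 mm and grips with 20 to 120 N. Pads are 22 mm wide; open, the fingers measure 114 mm over their backs; the gripper's body (76 mm by 85 mm) begins 54 mm behind the grasp point. The pads swing forward as they close: fully open they stand 13 mm farther back than shut.
Start: joints at [-74.771, 15.808, 86.224, -0, 77.962, -6.933], TCP at [0.217, -0.533, 0.231] pointing down, gripper open.
Joint ranges: [-165.64, 165.64], [-43.16, 119.46], [12.63, 154.43], [-67.54, 247.53], [6.08, 155.33], [-154.97, 154.97]. Speed limits (degrees/s): [147.25, 147.25, 180, 180, 180, 180].

INTERFACE

Orientations are given as a 3x3 rotation matrix whose columns are the frame's x, y, z axes.
In Python, from bench import env, eyes gives the robot as it stands. The module is installed in compiled form; this text tells all that it offers.
- The arm moves only by the tool play_rows, never from a script. Its argument "plan" is a list of rows, each a list of 4 numbers: the shift along the world's x, y, z in mm, then the turn about the world's z in rad. In form: [[dx, dy, dz, turn], ...]. A call has 1 to 8 rows; each row is the pose to reach, as a shift and turn from the pose measured when the call began; what a row does not reach only later rows make up. A row lasts 1/10 s, in which the tool goes at most 50 mm and 8.59 degrees, less where a joint would pass 70% of its speed; a pose out of reach is approached as far as the arm can. A call with a gripper value outside its range is refused whole. "fingers" is the finger opening in mm, from 0 to 85.4, set as the call begins (left out, the last holds). The fingers move at their own pace and stop on an object; "force" is the grip in N (left out, the last holds). Time passes only in rows, so rows that repeat a pose let the fingers close. It gives the time, the measured TCP pose, the force and the opening at its end, in the units of the state.
- env.state(): the state, without advancing time (a new reading comes with each control period).
- eyes.read_camera(name): name is "side" or "top" or "wrist"; returns the picture (480x640x3 uint8, red, green, blue); there is no depth.
- eyes.calibration(name): a dict with "intrinsics" (3x3 intrinsics, pixels), "world_from_camera" (4x4, takes a point from camera to world coordinates). Camera axes: x right, y down, z forward; pixel columns grow to the right and rows downward; lengths in m; the calibration is good to about 2 mm. A picture is of the moment at which its call begins: read the wrist's pose just before it. calibration takes no time and is no camera call; for the wrist camera it gives the pose at the moment of the call.
- env.job_done(): hands the job in, once; it reports no verdict.
The state is a dict: "time_s": time; "q": joint angles; "dq": joint speeds; "joint_torque": joint torques, N m; "position": TCP position; "eef_rot": TCP orientation; "wrist_force": force on the tool from outside, world axes, zero at the start; "wrist_torque": the same for the moment, N m; "finger_gap": finger opening in m.
Only numpy, scipy, OpenCV 4.12 (cv2) and the standard library are available. Lean on these libraries where they do the work, as an engineer would, in place of code of your own. Each camera call takes 0.05 s, during which the arm holds its last target.

## Working session

There is one attempt and no reset: what is moved stays moved. The work goes in short steps, Python scripts to look and compute and a tool call to move; the robot and the scene stay as the last step left them, time stands still between calls to the robot, and variables do not carry over. Pictures are saved under pics/ and viewed, and the job is handed in when it is done.

Besides the shell and the picture viewer there is one more tool, called as name(argument=value, ...), one argument or row to a line, values as JSON. play_rows: Moves the arm, as the interface text tells. Its arguments: {"type":"object","properties":{"plan":{"type":"array"},"fingers":{"type":"number"},"force":{"type":"number"}},"required":["plan"]}

```bash
ls; mkdir -p pics; python3 - <<'E'
from bench import env, eyes
import cv2,numpy as np
s=env.state()
print({k:np.round(v,3) for k,v in s.items()}, env.tcp_to_grasp)
for n in ["side","top","wrist"]:
    im=eyes.read_camera(n); cv2.imwrite(f"pics/{n}0.png",im[:,:,::-1]); c=eyes.calibration(n); print(n,np.round(c["intrinsics"],1).tolist(),np.round(c["world_from_camera"],3).tolist())
E
```

```text
pics
{'time_s': np.float64(0.0), 'q': array([-74.771,  15.848,  86.295,   0.   ,  77.962,  -6.933]), 'dq': array([ 0.035, -0.1  , -0.04 ,  0.104, -0.073,  0.043]), 'joint_torque': array([ 0.0000e+00, -4.1677e+01, -2.4581e+01,  0.0000e+00,  1.1000e-02,
        0.0000e+00]), 'position': array([ 0.217, -0.532,  0.23 ]), 'eef_rot': array([[ 0.377, -0.   ,  0.926],
       [-0.926,  0.002,  0.377],
       [-0.002, -1.   ,  0.   ]]), 'wrist_force': array([ 0.198, -0.274, -0.201]), 'wrist_torque': array([-0.01 , -0.022,  0.011]), 'finger_gap': np.float64(0.085)} -0.0187
side [[597.4, 0.0, 312.5], [0.0, 597.4, 243.3], [0.0, 0.0, 1.0]] [[-0.879, -0.356, 0.318, -0.019], [-0.477, 0.645, -0.597, 0.954], [0.007, -0.676, -0.737, 1.327], [0.0, 0.0, 0.0, 1.0]]
top [[445.1, 0.0, 327.2], [0.0, 445.1, 238.5], [0.0, 0.0, 1.0]] [[0.019, -0.988, 0.154, 0.355], [-1.0, -0.018, 0.008, -0.051], [-0.005, -0.154, -0.988, 1.116], [0.0, 0.0, 0.0, 1.0]]
wrist [[401.4, 0.0, 321.6], [0.0, 401.4, 236.5], [0.0, 0.0, 1.0]] [[0.378, -0.893, -0.245, 0.277], [-0.926, -0.366, -0.097, -0.509], [-0.003, 0.263, -0.965, 0.374], [0.0, 0.0, 0.0, 1.0]]
```

View pics/top0.png

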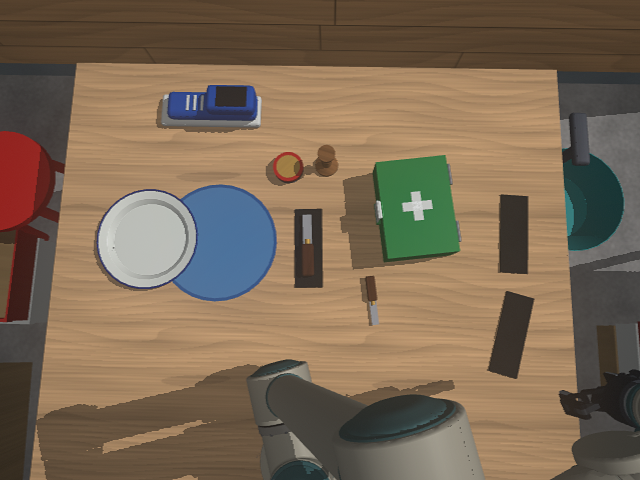

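View pics/side0.png

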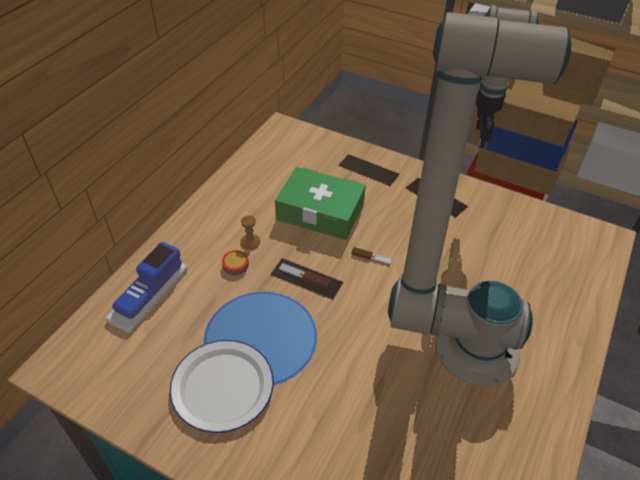

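View pics/wrist0.png

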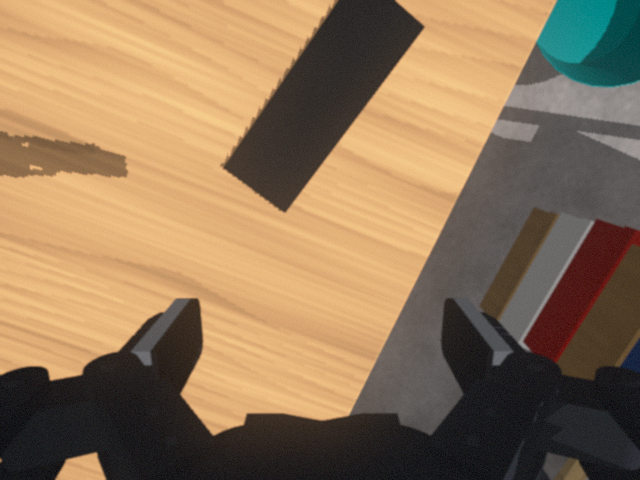

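```bash
cat > h.py <<'E'
from bench import env, eyes
import cv2,numpy as np
def cal(n):
    c=eyes.calibration(n); return np.array(c["intrinsics"]),np.array(c["world_from_camera"])
def ray(K,T,px):
    px=np.atleast_2d(np.array(px,float)); d=np.c_[px,np.ones(len(px))]@np.linalg.inv(K).T@T[:3,:3].T
    return T[:3,3],d
def onz(K,T,px,z=0.):
    o,d=ray(K,T,px); return o+d*((z-o[2])/d[:,2])[:,None]
def proj(K,T,P):
    P=np.atleast_2d(P); c=(P-T[:3,3])@T[:3,:3]; p=c@K.T; return p[:,:2]/p[:,2:]
def tri(obs): # [(K,T,px)]
    A=np.zeros((3,3));b=np.zeros(3)
    for K,T,p in obs:
        o,d=ray(K,T,p);d=d[0]/np.linalg.norm(d[0]);M=np.eye(3)-np.outer(d,d);A+=M;b+=M@o
    X=np.linalg.solve(A,b)
    return X,[np.linalg.norm(proj(K,T,X)[0]-p) for K,T,p in obs]
def snap(n,f):
    K,T=cal(n); im=eyes.read_camera(n)[:,:,::-1].copy(); cv2.imwrite("pics/"+f,im); np.savez("pics/"+f[:-4]+".npz",K=K,T=T); return im,K,T
def load(f):
    z=np.load("pics/"+f+".npz"); return cv2.imread("pics/"+f+".png"),z["K"],z["T"]
def rects(mask,amin=150):
    cs,_=cv2.findContours(mask.astype(np.uint8),cv2.RETR_EXTERNAL,cv2.CHAIN_APPROX_NONE)
    return [c for c in cs if cv2.contourArea(c)>amin]
E
python3 - <<'E'
from h import *
import os
for n in ["side","top"]:
    K,T=cal(n); np.savez(f"pics/{n}0.npz",K=K,T=T)
im,K,T=load("top0"); im2,K2,T2=load("side0")
b,g,r=[im[:,:,i].astype(int) for i in range(3)]
dark=(r<75)&(g<65)&(b<65)
for c in rects(dark[:400],800):
    box=cv2.boxPoints(cv2.minAreaRect(c)); ctr=box.mean(0)
    P=onz(K,T,box,0.004); print("dark",ctr.round(),onz(K,T,ctr,.004)[0].round(3),"dist",np.hypot(*P.mean(0)[:2]).round(3),"sides",np.linalg.norm(P[0]-P[1]).round(3),np.linalg.norm(P[1]-P[2]).round(3), P.round(3)[:,:2].tolist())
hsv=cv2.cvtColor(im,cv2.COLOR_BGR2HSV)
blue=(hsv[:,:,0]>100)&(hsv[:,:,0]<118)&(hsv[:,:,1]>120)&(hsv[:,:,2]>100)
for c in rects(blue,2000): print("blue",cv2.boundingRect(c),cv2.contourArea(c))
green=(hsv[:,:,0]>50)&(hsv[:,:,0]<80)&(hsv[:,:,1]>120)
for c in rects(green,2000):
    box=cv2.boxPoints(cv2.minAreaRect(c));P=onz(K,T,box,0.0845); print("green",box.round().tolist(),P.round(3).tolist(),np.linalg.norm(P[0]-P[1]),np.linalg.norm(P[1]-P[2]))
for z in ((150,239,0.02),(219,242,0),(288,167,.024),(325,147,.095),(327,165,0),(308,262,.014),(371,290,.014)): print(z,onz(K,T,z[:2],z[2])[0].round(3))
print(proj(K,T,[0.3,-.4,0]))
E
```

```text
dark [ 16. 376.] [0.176 0.705 0.004] dist 0.727 sides 0.078 0.106 [[0.228, 0.751], [0.23, 0.672], [0.125, 0.66], [0.123, 0.737]]
dark [599. 362.] [ 0.237 -0.705  0.004] dist 0.744 sides 0.195 0.175 [[0.324, -0.614], [0.327, -0.809], [0.153, -0.794], [0.15, -0.603]]
dark [511. 334.] [ 0.299 -0.495  0.004] dist 0.579 sides 0.202 0.07 [[0.209, -0.435], [0.405, -0.487], [0.391, -0.556], [0.196, -0.502]]
dark [ 25. 274.] [0.423 0.714 0.004] dist 0.831 sides 0.243 0.081 [[0.311, 0.761], [0.554, 0.744], [0.539, 0.664], [0.297, 0.684]]
dark [308. 248.] [0.503 0.006 0.004] dist 0.504 sides 0.066 0.198 [[0.603, 0.041], [0.604, -0.025], [0.405, -0.029], [0.404, 0.036]]
dark [514. 234.] [ 0.548 -0.513  0.004] dist 0.751 sides 0.069 0.2 [[0.649, -0.483], [0.65, -0.552], [0.45, -0.542], [0.448, -0.475]]
dark [592. 179.] [ 0.696 -0.722  0.004] dist 1.006 sides 0.15 0.362 [[0.874, -0.647], [0.888, -0.797], [0.526, -0.793], [0.513, -0.65]]
dark [596.  92.] [ 0.935 -0.75   0.004] dist 1.199 sides 0.124 0.231 [[0.878, -0.629], [1.002, -0.642], [0.993, -0.873], [0.87, -0.857]]
dark [ 38. 142.] [0.769 0.723 0.004] dist 1.061 sides 0.203 0.439 [[0.992, 0.852], [0.995, 0.648], [0.559, 0.602], [0.555, 0.794]]
blue (173, 185, 103, 116) 8365.5
green [[375.0, 162.0], [446.0, 153.0], [459.0, 250.0], [388.0, 259.0]] [[0.703, -0.155, 0.085], [0.729, -0.326, 0.085], [0.493, -0.35, 0.085], [0.469, -0.185, 0.085]] 0.1727869443033778 0.23698172998004666
(150, 239, 0.02) [0.516 0.4   0.02 ]
(219, 242, 0) [0.514 0.232 0.   ]
(288, 167, 0.024) [0.707 0.061 0.024]
(325, 147, 0.095) [ 0.736 -0.034  0.095]
(327, 165, 0) [ 0.722 -0.038  0.   ]
(308, 262, 0.014) [0.466 0.004 0.014]
(371, 290, 0.014) [ 0.4   -0.152  0.014]
[[471.25963969 333.05168153]]
```

play_rows(
  plan=[
    [383,442,0,1.326],
    [383,442,0,1.326],
    [383,442,0,1.326],
    [383,442,0,1.326],
    [383,442,0,1.326],
    [383,442,0,1.326],
    [383,442,0,1.326],
    [383,442,0,1.326],
  ],
)

```text
time_s: 0.95
position: [0.4796, -0.2283, 0.2307]
eef_rot: [[1.0, -0.001, -0.022], [0.022, -0.0, 1.0], [-0.001, -1.0, -0.0]]
wrist_force: [0.3, -1.3, 0.3]
finger_gap: 0.0857
```

play_rows(
  plan=[
    [120,143,-35,0.12],
    [120,143,-65,0.12],
    [120,143,-65,0.12],
    [120,143,-65,0.12],
    [120,143,-65,0.12],
    [120,143,-65,0.12],
    [120,143,-65,0.12],
  ],
)

```text
time_s: 1.65
position: [0.5991, -0.086, 0.166]
eef_rot: [[0.99, -0.002, -0.141], [0.141, -0.001, 0.99], [-0.002, -1.0, -0.001]]
wrist_force: [-0.4, -0.9, -0.1]
finger_gap: 0.0852
```

```bash
python3 - <<'E'
from h import *
im,K,T=snap("wrist","w1.png"); print(env.state()["position"],T[:3,3])
im=cv2.imread("pics/side0.png"); cv2.imwrite("pics/side0z.png",cv2.resize(im[150:310,220:420],None,fx=4,fy=3.75,interpolation=cv2.INTER_CUBIC))
E
```

```text
[ 0.59913341 -0.08642315  0.16636457] [ 0.58806635 -0.02126128  0.30892148]
```

View pics/w1.png

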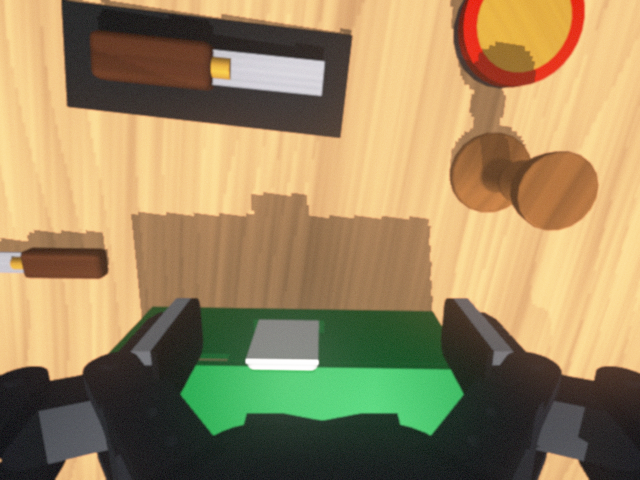

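View pics/side0z.png

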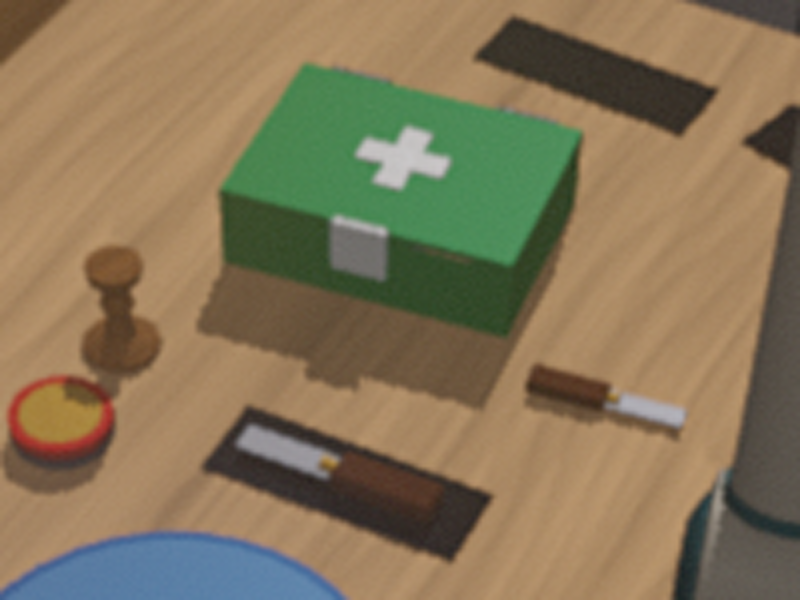

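play_rows(
  plan=[
    [-70,-4,0,0],
    [-70,-4,0,0],
    [-70,-4,0,0],
    [-70,-4,0,0],
  ],
)

```text
time_s: 2.1
position: [0.5295, -0.0917, 0.1676]
eef_rot: [[0.99, 0.002, -0.138], [0.138, -0.002, 0.99], [0.002, -1.0, -0.002]]
wrist_force: [0.4, 0.1, 0.8]
finger_gap: 0.0855
```

```bash
python3 - <<'E'
from h import *
im,K,T=snap("wrist","w2.png")
cv2.imwrite("pics/w2z.png",cv2.resize(im[290:410,200:440],None,fx=3.3,fy=3.3,interpolation=cv2.INTER_CUBIC))
E
```

```text
(no output)
```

View pics/w2.png

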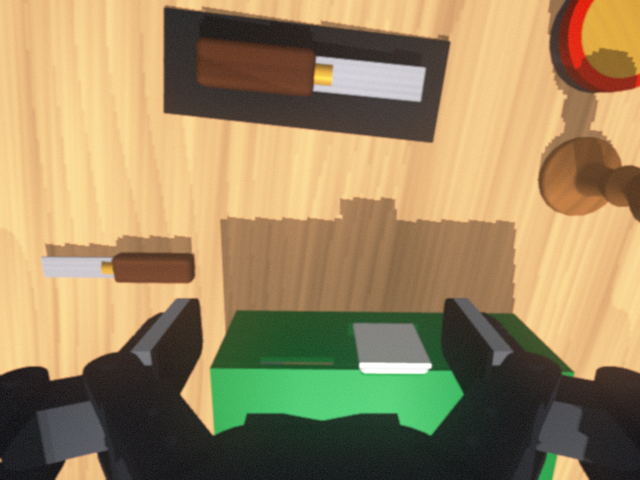

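View pics/w2z.png

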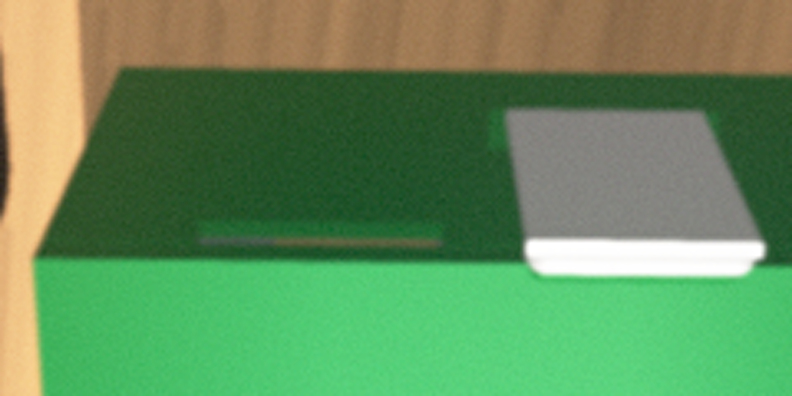

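play_rows(
  plan=[
    [-25,25,20,0],
    [-25,25,40,0],
    [-25,25,40,0],
    [-25,25,40,0],
  ],
)

```text
time_s: 2.55
position: [0.5065, -0.067, 0.2078]
eef_rot: [[0.99, 0.005, -0.139], [0.139, -0.002, 0.99], [0.004, -1.0, -0.003]]
wrist_force: [-0.0, 0.4, -0.4]
finger_gap: 0.0853
```

```bash
python3 - <<'E'
from h import *
im,K,T=snap("wrist","w3.png")
cv2.imwrite("pics/w3z.png",cv2.resize(im[290:410,200:440],None,fx=3.3,fy=3.3,interpolation=cv2.INTER_CUBIC))
E
```

```text
(no output)
```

View pics/w3z.png

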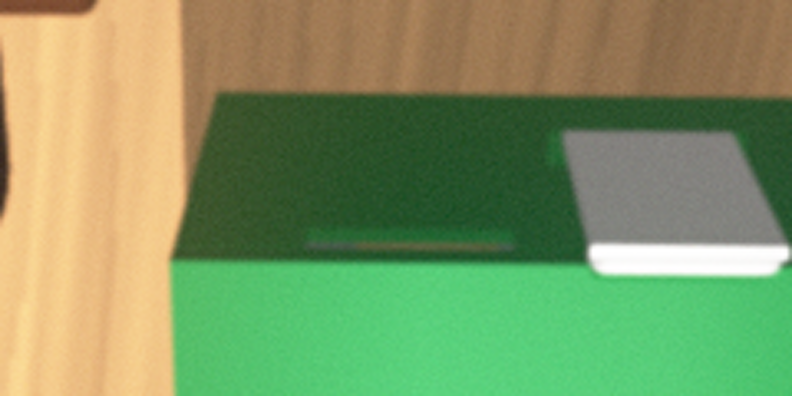

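View pics/w3.png

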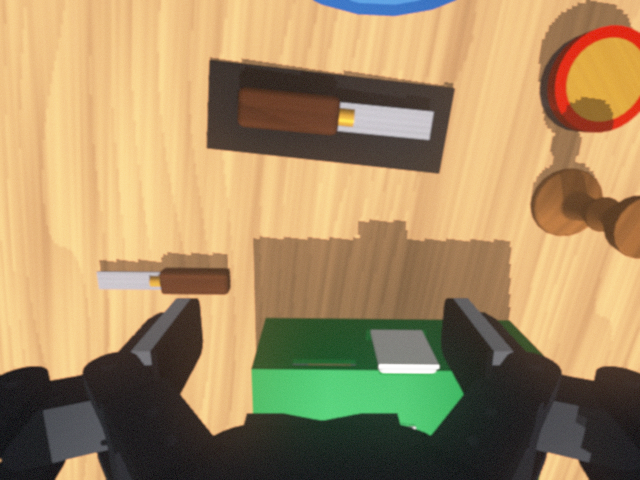

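```bash
python3 - <<'E'
from h import *
_,K2,T2=load("w2");_,K3,T3=load("w3")
z=lambda p:np.array([200+p[0]/3.3,290+p[1]/3.3])
for n,a,b in [("lidcorner",(35,258),(172,260)),("nL",(198,222),(305,230)),("nR",(442,222),(515,230)),("clipL",(525,241),(590,245)),("clipR",(765,241),(788,245)),("clipbotL",(505,108),(562,130)),("baseL",(122,68),(217,94))]:
    X,e=tri([(K2,T2,z(a)),(K3,T3,z(b))]); print(n,X.round(4),np.round(e,2))
print("lid on plane",onz(K2,T2,[z((35,258)),z((760,268)),z((500,265))],.0845).round(4))
print("notch on plane",onz(K2,T2,[z((198,222)),z((442,222))],.0705).round(4),onz(K3,T3,[z((305,230)),z((515,230))],.0705).round(4))
res=[]
for f in ["w1","w2","w3"]:
    im,K,T=load(f); hsv=cv2.cvtColor(im,cv2.COLOR_BGR2HSV); h,s,v=[hsv[:,:,i].astype(int) for i in range(3)]
    han=((h<12)|(h>170))&(s>110)&(v>50)&(v<150); han[180:]=0; han[:,500:]=0
    bl=(s<40)&(v>140); bl[200:]=0; bl[:,:150]=bl[:,:150] 
    for nm,m,a in (("handle",han,600),("blade",bl,600)):
        for c in rects(m,a):
            r=cv2.minAreaRect(c);bx=cv2.boxPoints(r); 
            zz=.024 if nm=="handle" else .0153
            P=onz(K,T,bx,zz); print(f,nm,np.round(r[0]),P.mean(0).round(4),np.linalg.norm(P[0]-P[1]).round(4),np.linalg.norm(P[1]-P[2]).round(4)); res.append((f,nm,r[0],K,T))
            l=max([(np.linalg.norm(P[i]-P[i-1]),i) for i in range(4)])[1]; d=P[l]-P[l-1]; print("  yaw",np.degrees(np.arctan2(d[1],d[0])).round(2))
for nm in ("handle","blade"):
    print(nm,tri([(K,T,np.array(p)) for f,n,p,K,T in res if n==nm]))
E
```

```text
lidcorner [ 0.4685 -0.1861  0.0821] [0.27 0.23]
nL [ 0.4981 -0.1836  0.067 ] [0.06 0.05]
nR [ 0.5478 -0.1741  0.0711] [0.06 0.05]
clipL [ 0.5618 -0.1649  0.0889] [0.35 0.29]
clipR [ 0.6256 -0.1864  0.0423] [0.12 0.1 ]
clipbotL [ 0.5627 -0.1667  0.032 ] [0.04 0.04]
baseL [ 0.4675 -0.1897 -0.0084] [0.25 0.22]
lid on plane [[ 0.469  -0.1847  0.0845]
 [ 0.609  -0.1674  0.0845]
 [ 0.5587 -0.1737  0.0845]]
notch on plane [[ 0.4984 -0.1814  0.0705]
 [ 0.5479 -0.1746  0.0705]] [[ 0.4981 -0.1814  0.0705]
 [ 0.5479 -0.1745  0.0705]]
w1 handle [151.  60.] [0.4708 0.0045 0.024 ] 0.0306 0.0814
  yaw -177.49
w1 blade [267.  72.] [0.5458 0.0089 0.0153] 0.0224 0.0755
  yaw -177.41
w2 handle [254.  67.] [0.4691 0.0047 0.024 ] 0.0304 0.0775
  yaw -177.52
w2 blade [369.  79.] [0.5468 0.0091 0.0153] 0.0223 0.0749
  yaw -177.37
w3 handle [287. 111.] [0.4681 0.0057 0.024 ] 0.0303 0.0773
  yaw -177.32
w3 blade [385. 121.] [0.5464 0.0092 0.0153] 0.022 0.0749
  yaw -177.48
handle (array([0.467345  , 0.0057954 , 0.01575928]), [np.float64(0.5139584997722039), np.float64(0.25426084846382424), np.float64(0.38924090197794503)])
blade (array([0.54613897, 0.00896096, 0.01746794]), [np.float64(0.35588910747184616), np.float64(0.39926555977086853), np.float64(0.36959077263522105)])
```

play_rows(
  plan=[
    [-15,74,0,1.477],
    [-15,74,0,1.477],
    [-15,74,-30,1.477],
    [-15,74,-60,1.477],
    [-15,74,-100,1.477],
    [-15,74,-120,1.477],
    [-15,74,-120,1.477],
    [-15,74,-120,1.477],
  ],
  fingers=60,
)

```text
time_s: 3.4
position: [0.49, 0.0069, 0.0846]
eef_rot: [[0.224, -0.002, -0.975], [0.975, 0.002, 0.224], [0.002, -1.0, 0.002]]
wrist_force: [0.3, -0.8, -0.4]
finger_gap: 0.0597
```

play_rows(
  plan=[
    [0,0,0,0.3],
    [0,0,0,0.3],
    [0,0,0,0.3],
  ],
)

```text
time_s: 3.7
position: [0.4898, 0.0067, 0.0833]
eef_rot: [[-0.074, -0.004, -0.997], [0.997, 0.002, -0.074], [0.002, -1.0, 0.004]]
wrist_force: [-0.1, -0.1, -0.1]
finger_gap: 0.0601
```

play_rows(
  plan=[
    [2,0,-45,-0.028],
    [2,0,-65,-0.028],
    [2,0,-77,-0.028],
    [2,0,-77,-0.028],
    [2,0,-77,-0.028],
  ],
)

```text
time_s: 4.2
position: [0.4919, 0.0066, 0.006]
eef_rot: [[-0.044, -0.005, -0.999], [0.999, 0.002, -0.044], [0.002, -1.0, 0.005]]
wrist_force: [-0.0, 0.2, 1.2]
finger_gap: 0.0603
```

```bash
python3 - <<'E'
from h import *
im,K,T=snap("wrist","w4.png");print(env.state()["position"],env.state()["wrist_force"])
E
```

```text
[0.49240839 0.00660366 0.00655752] [-1.23112908  0.10525221  0.55448358]
```

View pics/w4.png

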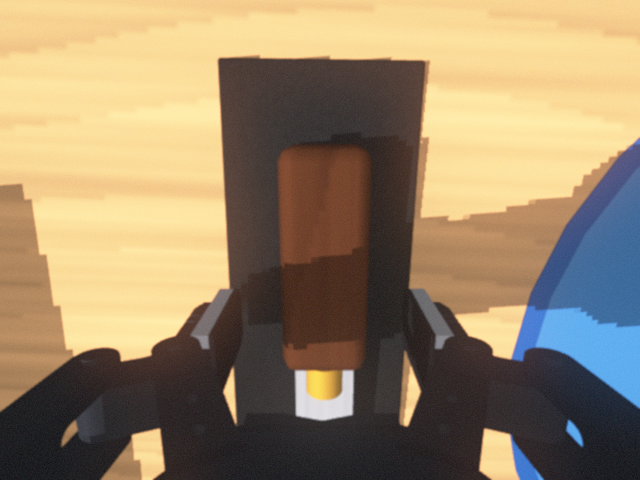

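play_rows(
  plan=[
    [0,0,0,0],
    [0,0,0,0],
    [0,0,0,0],
    [0,0,0,0],
    [0,0,0,0],
    [0,0,0,0],
  ],
  fingers=20,
  force=110,
)

```text
time_s: 4.85
position: [0.4933, 0.0065, 0.0079]
eef_rot: [[-0.044, -0.001, -0.999], [0.999, 0.002, -0.044], [0.002, -1.0, 0.001]]
wrist_force: [0.4, -0.1, 5.8]
finger_gap: 0.0274
```

play_rows(
  plan=[
    [0,0,40,0],
    [0,0,80,0],
    [7,-30,120,-0.4],
    [14,-60,120,-1.487],
    [14,-60,120,-1.487],
    [14,-60,120,-1.487],
    [14,-60,120,-1.487],
    [14,-60,120,-1.487],
  ],
)

```text
time_s: 5.65
position: [0.5071, -0.0536, 0.1283]
eef_rot: [[0.76, 0.001, -0.65], [0.65, 0.002, 0.76], [0.002, -1.0, 0.001]]
wrist_force: [-0.3, 0.0, -2.0]
finger_gap: 0.0274
```

play_rows(
  plan=[
    [0,0,0,-0.6],
    [0,0,0,-0.6],
    [0,0,0,-0.6],
    [0,0,0,-0.6],
  ],
)

```text
time_s: 6.05
position: [0.507, -0.0536, 0.1287]
eef_rot: [[0.994, 0.002, -0.108], [0.108, 0.001, 0.994], [0.002, -1.0, 0.0]]
wrist_force: [-0.1, 0.3, -1.5]
finger_gap: 0.0276
```

play_rows(
  plan=[
    [1,-5,-25,0.02],
    [1,-5,-25,0.02],
    [1,-5,-25,0.02],
    [1,-5,-25,0.02],
  ],
)

```text
time_s: 6.45
position: [0.5084, -0.0585, 0.1045]
eef_rot: [[0.992, 0.004, -0.128], [0.128, 0.001, 0.992], [0.004, -1.0, 0.0]]
wrist_force: [0.1, -0.5, -0.8]
finger_gap: 0.0273
```

```bash
python3 - <<'E'
from h import *
im,K,T=snap("wrist","w5.png");s=env.state();print(s["position"],s["eef_rot"][:,2])
im,K,T=snap("side","s5.png")
cv2.imwrite("pics/s5z.png",cv2.resize(im[150:310,220:420],None,fx=4,fy=3.75,interpolation=cv2.INTER_CUBIC))
E
```

```text
[ 0.50853342 -0.05855096  0.10457356] [-1.27893671e-01  9.91787885e-01 -3.08159394e-05]
```

View pics/w5.png

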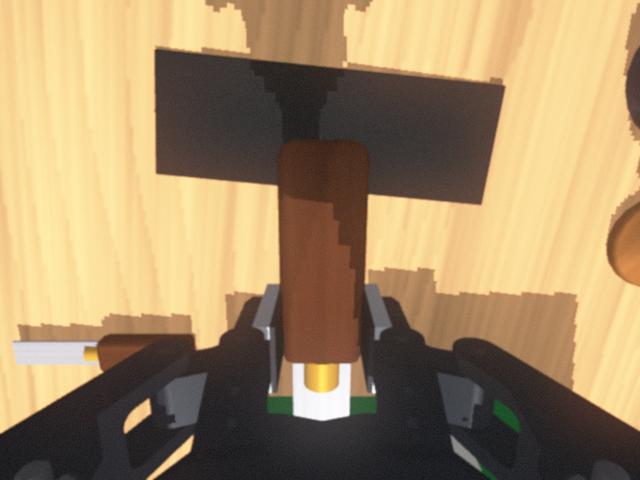

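View pics/s5z.png

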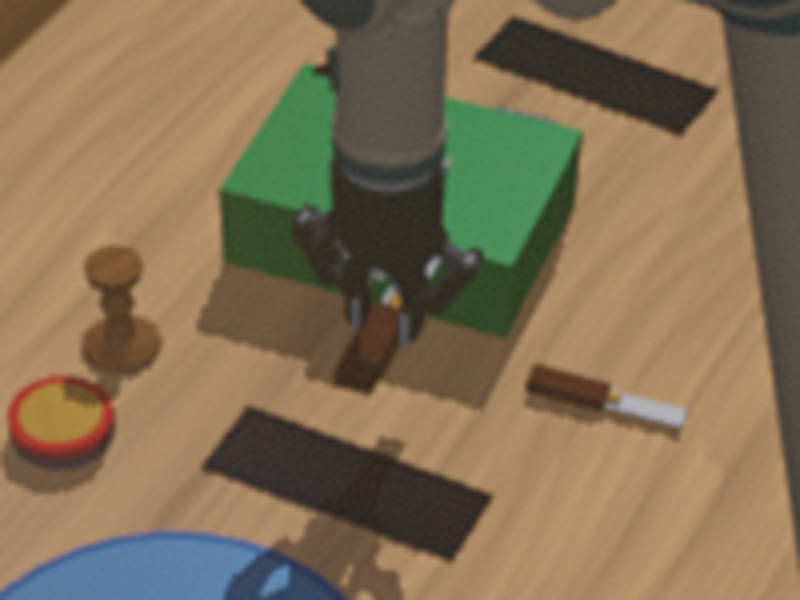

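play_rows(
  plan=[
    [0,0,-20,0],
    [0,0,-36,0],
    [0,0,-36,0],
    [0,0,-36,0],
  ],
)

```text
time_s: 6.95
position: [0.5088, -0.0586, 0.069]
eef_rot: [[0.992, 0.004, -0.128], [0.128, 0.0, 0.992], [0.004, -1.0, -0.0]]
wrist_force: [0.6, -0.4, -1.3]
finger_gap: 0.0274
```

```bash
python3 - <<'E'
from h import *
s=env.state();print(s["position"],s["eef_rot"][:,2])
im,K,T=snap("side","s6.png");
d=np.array([.127,-.992,0])
P=s["position"]+d*.0905+[0,0,.006]; print("pred tip",P, "px",proj(K,T,P))
cv2.imwrite("pics/s6z.png",cv2.resize(im[190:250,280:360],None,fx=10,fy=10,interpolation=cv2.INTER_CUBIC))
im,K,T=snap("wrist","w6.png");print(proj(K,T,P),proj(K,T,[[.4981,-.1814,.0705],[.5479,-.1745,.0705]]))
cv2.imwrite("pics/w6z.png",cv2.resize(im[340:440,240:400],None,fx=5,fy=5,interpolation=cv2.INTER_CUBIC))
E
```

```text
[ 0.50879221 -0.0585529   0.06901089] [-1.28015269e-01  9.91772180e-01 -1.85285800e-04]
pred tip [ 0.52028571 -0.1483289   0.07501089] px [[326.94624211 224.0312547 ]]
[[324.6890182  501.03745006]] [[267.62651771 543.77539697]
 [376.28732744 542.48195918]]
```

View pics/s6z.png

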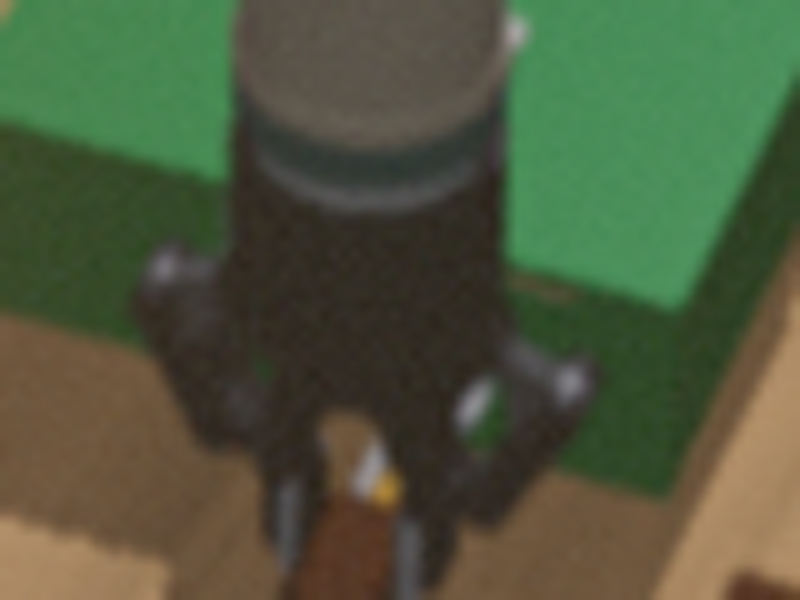

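View pics/w6z.png

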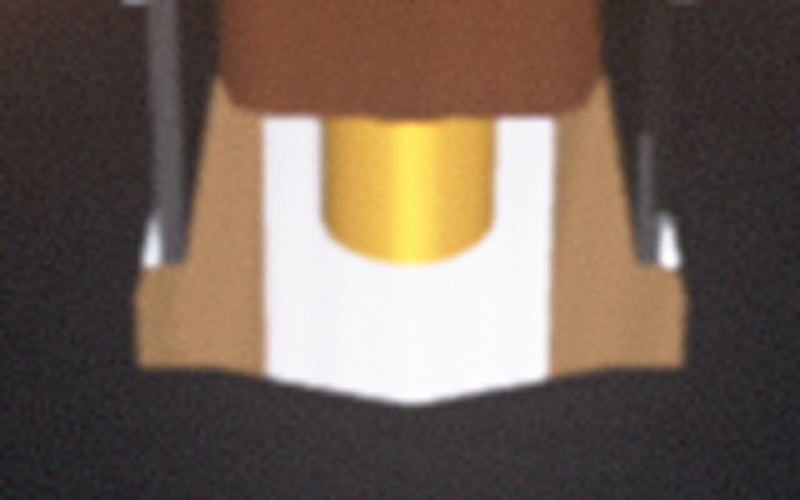

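play_rows(
  plan=[
    [2,-15,0,0],
    [3,-26,0,0],
    [4,-32,0,0],
    [4,-35,0,0],
    [4,-35,0,0],
  ],
)

```text
time_s: 7.55
position: [0.5134, -0.0944, 0.0695]
eef_rot: [[0.992, 0.006, -0.127], [0.127, 0.0, 0.992], [0.006, -1.0, -0.001]]
wrist_force: [-0.9, -0.5, -1.4]
finger_gap: 0.0276
```

play_rows(
  plan=[
    [1,-8,0,0],
    [2,-16,0,0],
    [3,-24,0,0],
    [3,-24,0,0],
  ],
)

```text
time_s: 7.95
position: [0.5169, -0.1197, 0.0696]
eef_rot: [[0.992, 0.006, -0.126], [0.126, -0.001, 0.992], [0.006, -1.0, -0.001]]
wrist_force: [-0.9, -0.2, -0.2]
finger_gap: 0.0275
```

play_rows(
  plan=[
    [0,0,2,0],
    [0,0,4,0],
    [0,0,6,0],
    [0,0,6,0],
  ],
)

```text
time_s: 8.35
position: [0.5164, -0.1197, 0.0753]
eef_rot: [[0.992, 0.005, -0.126], [0.126, -0.001, 0.992], [0.005, -1.0, -0.001]]
wrist_force: [0.9, -3.2, -7.0]
finger_gap: 0.0274
```

play_rows(
  plan=[
    [0,0,3,0],
    [0,0,6,0],
    [0,0,6,0],
  ],
)

```text
time_s: 8.65
position: [0.5166, -0.1194, 0.0821]
eef_rot: [[0.992, 0.006, -0.126], [0.126, -0.001, 0.992], [0.006, -1.0, -0.001]]
wrist_force: [-0.3, -0.7, -2.9]
finger_gap: 0.0271
```

play_rows(
  plan=[
    [0,-2,15,0],
    [1,-5,30,0],
    [1,-8,40,0],
    [2,-12,49,0],
    [2,-17,58,0],
    [3,-22,67,0],
    [3,-22,67,0],
  ],
)

```text
time_s: 9.35
position: [0.5207, -0.1427, 0.1506]
eef_rot: [[0.992, 0.009, -0.125], [0.125, -0.002, 0.992], [0.009, -1.0, -0.004]]
wrist_force: [0.2, 0.1, -1.1]
finger_gap: 0.0274
```

```bash
python3 - <<'E'
from h import *
im,K,T=snap("side","s7.png")
cv2.imwrite("pics/s7z.png",cv2.resize(im[100:310,200:440],None,fx=3,fy=2.8,interpolation=cv2.INTER_CUBIC))
E
```

View pics/s7z.png

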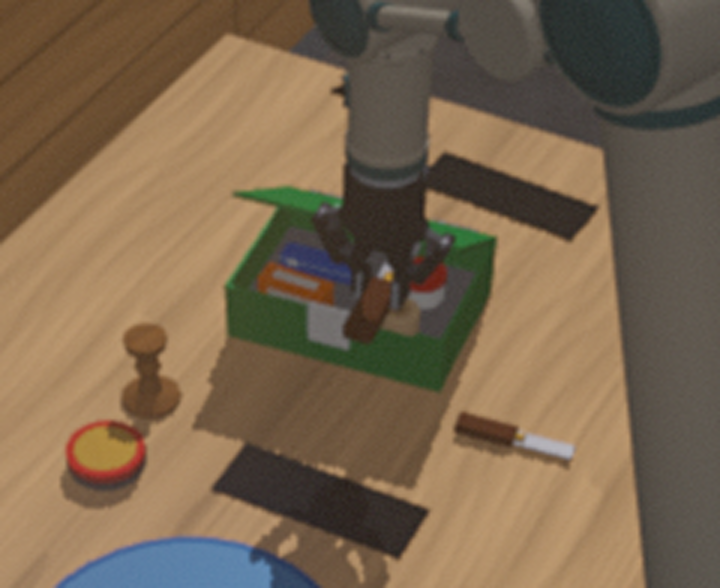

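play_rows(
  plan=[
    [1,-11,16,0],
    [3,-27,31,0],
    [6,-44,43,0],
    [8,-61,52,0],
    [10,-81,59,0],
    [13,-101,62,0],
    [16,-125,62,0],
    [17,-133,61,0],
  ],
)

```text
time_s: 10.2
position: [0.5379, -0.2782, 0.2106]
eef_rot: [[0.992, 0.009, -0.124], [0.124, -0.004, 0.992], [0.008, -1.0, -0.005]]
wrist_force: [0.5, 0.7, -0.1]
finger_gap: 0.027
```

```bash
python3 - <<'E'
from h import *
im,K,T=snap("side","s8.png")
cv2.imwrite("pics/s8z.png",cv2.resize(im[100:310,200:440],None,fx=3,fy=2.8,interpolation=cv2.INTER_CUBIC))
E
```

```text
(no output)
```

View pics/s8z.png

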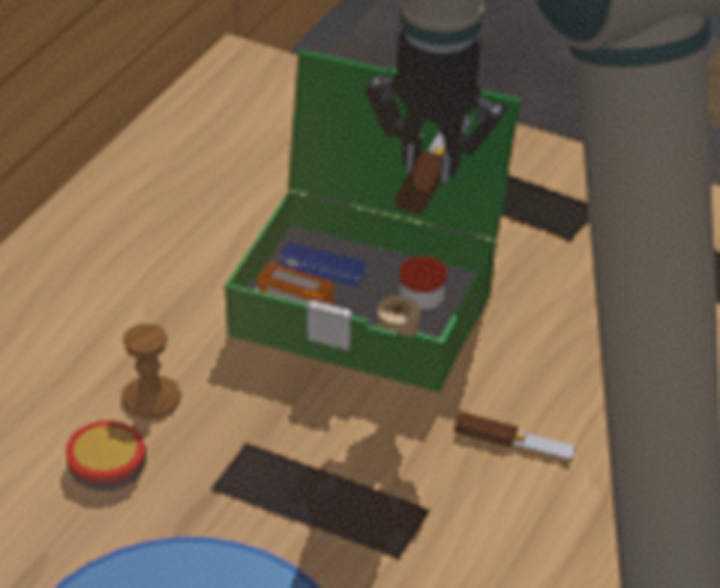

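play_rows(
  plan=[
    [-6,50,0,0],
    [-12,100,0,0],
    [-22,150,0,0.1],
    [-34,200,0,0.25],
    [-45,250,-20,0.4],
    [-45,284,-40,0.55],
    [-45,284,-70,0.7],
    [-45,284,-100,0.85],
  ],
)

```text
time_s: 11.05
position: [0.4927, 0.0075, 0.1099]
eef_rot: [[0.554, 0.011, -0.833], [0.833, 0.003, 0.554], [0.009, -1.0, -0.007]]
wrist_force: [-0.6, -1.3, -1.3]
finger_gap: 0.0272
```

```bash
python3 - <<'E'
from h import *
s=env.state();print(s["position"],np.degrees(np.arctan2(s["eef_rot"][1,2],s["eef_rot"][0,2])))
E
```

```text
[0.49268281 0.00754235 0.10985976] 146.38334298450766
```

play_rows(
  plan=[
    [0,-1,0,0.63],
    [0,-1,-20,0.63],
    [0,-1,-40,0.63],
    [0,-1,-60,0.63],
    [0,-1,-70,0.63],
    [0,-1,-70,0.63],
  ],
)

```text
time_s: 11.65
position: [0.4912, 0.0071, 0.0384]
eef_rot: [[-0.044, 0.003, -0.999], [0.999, 0.01, -0.044], [0.009, -1.0, -0.004]]
wrist_force: [-0.6, 0.4, -1.1]
finger_gap: 0.0277
```

```bash
python3 - <<'E'
from h import *
im,K,T=snap("wrist","w9.png")
s=env.state();print(s["position"],np.degrees(np.arctan2(s["eef_rot"][1,2],s["eef_rot"][0,2])))
E
```

```text
[0.49206324 0.00696414 0.03931813] -177.55073183825235
```

View pics/w9.png

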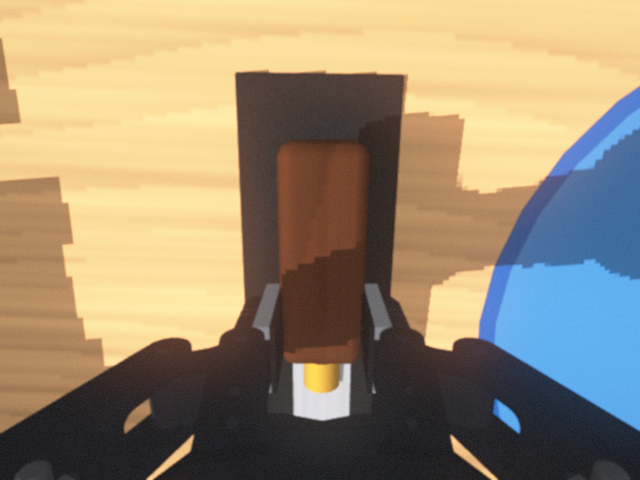

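Aligned over the pad. Lower (0.0393 → 0.009) and release.

play_rows(
  plan=[
    [1,0,-15,0],
    [1,0,-26,0],
    [1,0,-30,0],
    [1,0,-30,0],
  ],
)

```text
time_s: 12.1
position: [0.4927, 0.0071, 0.0091]
eef_rot: [[-0.043, 0.004, -0.999], [0.999, 0.009, -0.043], [0.009, -1.0, -0.005]]
wrist_force: [-0.3, -0.2, 0.0]
finger_gap: 0.0278
```

play_rows(
  plan=[
    [0,0,0,0],
    [0,0,0,0],
    [0,0,0,0],
  ],
  fingers=60,
)

```text
time_s: 12.4
position: [0.4932, 0.007, 0.0096]
eef_rot: [[-0.043, 0.005, -0.999], [0.999, 0.009, -0.042], [0.009, -1.0, -0.006]]
wrist_force: [0.2, -0.5, 0.7]
finger_gap: 0.0596
```

play_rows(
  plan=[
    [0,0,40,0],
    [0,0,90,0],
    [0,0,140,0],
    [0,0,180,0],
    [0,0,180,0],
  ],
)

```text
time_s: 12.9
position: [0.4972, 0.0065, 0.1961]
eef_rot: [[-0.043, 0.019, -0.999], [0.999, 0.007, -0.042], [0.007, -1.0, -0.019]]
wrist_force: [0.3, -0.8, -0.1]
finger_gap: 0.0602
```

```bash
python3 - <<'E'
from h import *
im,K,T=snap("wrist","w10.png")
im,K,T=snap("top","t10.png")
s=env.state();print(s["position"],np.degrees(np.arctan2(s["eef_rot"][1,2],s["eef_rot"][0,2])))
E
```

```text
[0.49349965 0.00694358 0.19073985] -177.56893075208896
```

View pics/w10.png

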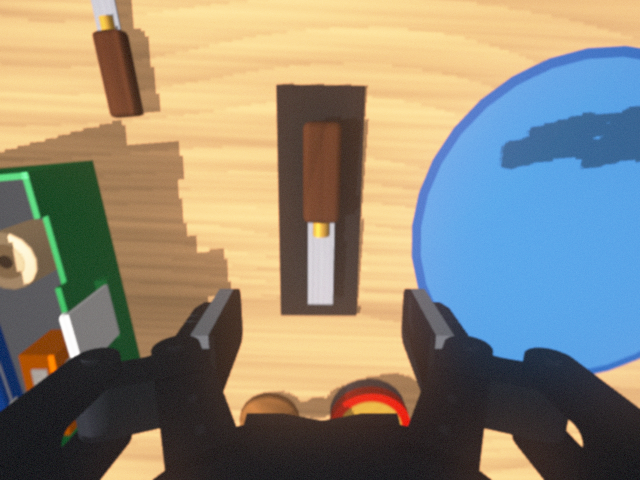

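View pics/t10.png

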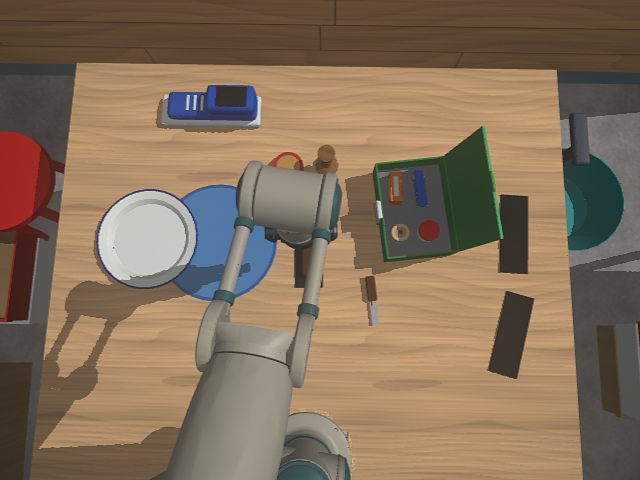

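```bash
cat >> h.py <<'E'
def circfit(P,R=None):
    from scipy.optimize import least_squares
    P=P[:,:2];c0=P.mean(0)
    if R is None: f=lambda p:np.hypot(*(P-p[:2]).T)-p[2]; x0=[*c0,.1]
    else: f=lambda p:np.hypot(*(P-p[:2]).T)-R; x0=c0
    r=least_squares(f,x0,loss="soft_l1",f_scale=.002); return r.x.round(4),np.abs(r.fun).mean().round(4)
def plate(f="top0",z=.02):
    im,K,T=load(f); hsv=cv2.cvtColor(im,cv2.COLOR_BGR2HSV)
    m=((hsv[:,:,1]<45)&(hsv[:,:,2]>120)); m[:150]=0; m[330:]=0; m[:,:80]=0; m[:,300:]=0
    m=cv2.morphologyEx(m.astype(np.uint8),cv2.MORPH_CLOSE,np.ones((9,9)))
    c=max(rects(m,500),key=cv2.contourArea); h=cv2.convexHull(c)[:,0]
    return circfit(onz(K,T,h,z)),c
E
python3 - <<'E'
from h import *
for f in("top0","t10"): r=plate(f); print("plate",r[0])
im,K,T=load("top0"); hsv=cv2.cvtColor(im,cv2.COLOR_BGR2HSV)
blue=(hsv[:,:,0]>100)&(hsv[:,:,0]<118)&(hsv[:,:,1]>120)&(hsv[:,:,2]>100); blue[:150]=0;blue[330:]=0
c=max(rects(blue,500),key=cv2.contourArea)[:,0]; c=c[c[:,0]>205]; P=onz(K,T,c,0); print("mat",circfit(P),circfit(P,.15))
E
```

```text
plate (array([0.5189, 0.4086, 0.1222]), np.float64(0.0007))
plate (array([0.5197, 0.4088, 0.1217]), np.float64(0.0006))
mat (array([0.5162, 0.2375, 0.1476]), np.float64(0.0006)) (array([0.5161, 0.2405]), np.float64(0.0012))
```

play_rows(
  plan=[
    [25,578,-20,-1.613],
    [25,578,-20,-1.613],
    [25,578,-20,-1.613],
    [25,578,-20,-1.613],
    [25,578,-20,-1.613],
    [25,578,-20,-1.613],
    [25,578,-20,-1.613],
    [25,578,-20,-1.613],
  ],
  fingers=50,
)

```text
time_s: 13.8
position: [0.5086, 0.3723, 0.1752]
eef_rot: [[0.872, 0.007, -0.49], [0.49, -0.005, 0.872], [0.004, -1.0, -0.008]]
wrist_force: [1.1, -0.1, 1.0]
finger_gap: 0.0498
```

play_rows(
  plan=[
    [3,200,0,-0.6],
    [3,200,0,-0.6],
    [3,200,0,-0.6],
    [3,200,0,-0.6],
    [3,200,0,-0.6],
  ],
)

```text
time_s: 14.3
position: [0.5093, 0.578, 0.1699]
eef_rot: [[0.996, -0.002, 0.085], [-0.085, -0.008, 0.996], [-0.001, -1.0, -0.008]]
wrist_force: [-1.1, -0.4, -0.2]
finger_gap: 0.0496
```

```bash
python3 - <<'E'
from h import *
s=env.state();print(s["position"],np.degrees(np.arctan2(s["eef_rot"][1,2],s["eef_rot"][0,2])))
E
```

```text
[0.50927619 0.57802783 0.16990151] 85.09839377740556
```

play_rows(
  plan=[
    [10,7,-40,0.085],
    [10,7,-80,0.085],
    [10,7,-120,0.085],
    [10,7,-155,0.085],
    [10,7,-165,0.085],
    [10,7,-165,0.085],
  ],
)

```text
time_s: 14.9
position: [0.5177, 0.5829, 0.0017]
eef_rot: [[1.0, -0.006, 0.0], [-0.0, -0.013, 1.0], [-0.006, -1.0, -0.013]]
wrist_force: [0.3, -0.1, 0.5]
finger_gap: 0.05
```

```bash
python3 - <<'E'
from h import *
im,K,T=snap("wrist","w11.png")
s=env.state();print(s["position"],s["wrist_force"])
E
```

```text
[0.51913815 0.58434479 0.00402434] [ 0.89298249 -0.41295074  0.31360426]
```

View pics/w11.png

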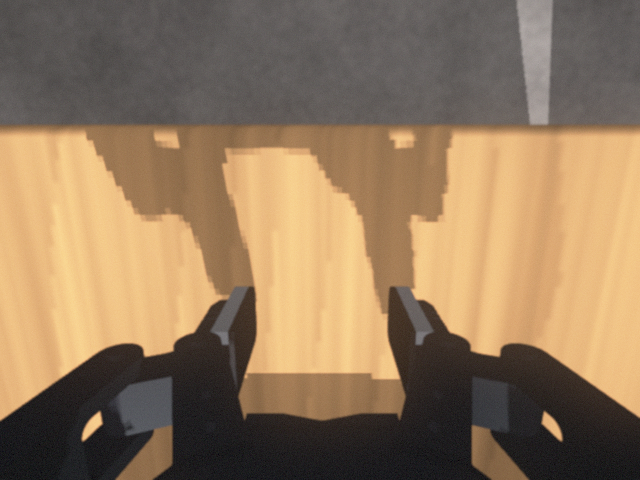

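play_rows(
  plan=[
    [0,-20,0,0],
    [0,-36,0,0],
    [0,-50,0,0],
    [0,-64,0,0],
    [0,-78,0,0],
    [0,-92,0,0],
    [0,-106,0,0],
    [0,-120,0,0],
  ],
)

```text
time_s: 15.75
position: [0.5193, 0.4635, 0.0043]
eef_rot: [[1.0, -0.002, 0.0], [-0.0, -0.009, 1.0], [-0.002, -1.0, -0.009]]
wrist_force: [0.3, 2.4, 1.4]
finger_gap: 0.05
```

play_rows(
  plan=[
    [0,-12,0,0],
    [-1,-24,0,0],
    [-2,-36,0,0],
    [-2,-46,0,0],
    [-2,-56,0,0],
    [-2,-62,0,0],
    [-2,-66,0,0],
    [-2,-66,0,0],
  ],
)

```text
time_s: 16.55
position: [0.5172, 0.3967, 0.0042]
eef_rot: [[1.0, -0.002, 0.001], [-0.001, -0.01, 1.0], [-0.002, -1.0, -0.01]]
wrist_force: [0.8, 0.3, 1.1]
finger_gap: 0.0499
```

```bash
python3 - <<'E'
from h import *
im,K,T=snap("top","t12.png");snap("side","s12.png")
s=env.state();print(s["position"],s["wrist_force"])
print(plate("t12")[0])
E
```

```text
[0.51708629 0.39707924 0.00404981] [-0.45295354 -0.32807352  0.31877307]
(array([0.5161, 0.2692, 0.1261]), np.float64(0.004))
```

View pics/t12.png

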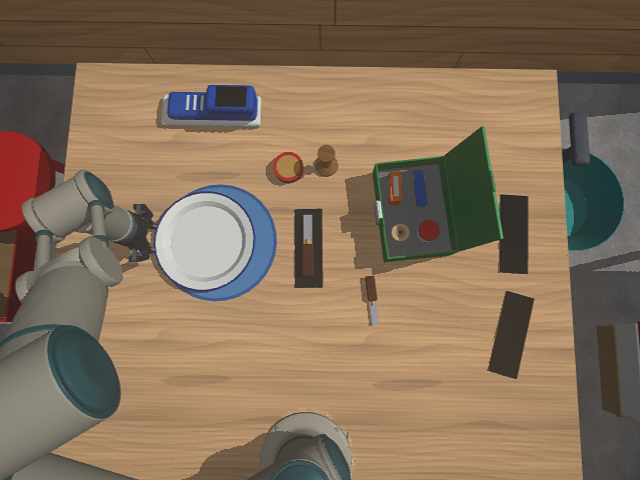

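View pics/s12.png

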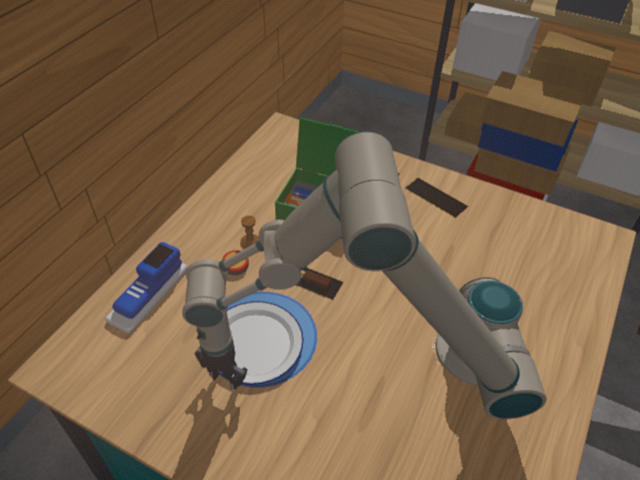

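play_rows(
  plan=[
    [0,-8,0,0],
    [0,-16,0,0],
    [0,-22,0,0],
    [0,-26,0,0],
    [0,-26,0,0],
    [0,-26,0,0],
  ],
)

```text
time_s: 17.25
position: [0.517, 0.3705, 0.004]
eef_rot: [[1.0, -0.003, 0.0], [-0.0, -0.011, 1.0], [-0.003, -1.0, -0.011]]
wrist_force: [0.4, -0.6, -0.4]
finger_gap: 0.0498
```

play_rows(
  plan=[
    [0,20,0,0],
    [0,40,20,0],
    [0,40,70,0],
    [0,40,120,0],
    [0,-10,170,0],
    [0,-60,200,-0.2],
    [0,-110,200,-0.4],
    [0,-160,200,-0.6],
  ],
)

```text
time_s: 18.05
position: [0.5181, 0.2357, 0.2046]
eef_rot: [[0.899, -0.002, 0.439], [-0.439, -0.007, 0.899], [0.001, -1.0, -0.007]]
wrist_force: [1.3, -0.4, -0.5]
finger_gap: 0.0497
```

```bash
python3 - <<'E'
from h import *
im,K,T=snap("top","t13.png");snap("side","s13.png");snap("wrist","w13.png")
s=env.state();print(s["position"],s["wrist_force"])
print(plate("t13")[0])
im,K,T=load("t13");cv2.imwrite("pics/t13z.png",cv2.resize(im[170:310,130:290],None,fx=4,fy=4,interpolation=cv2.INTER_CUBIC))
im,K,T=load("s13");cv2.imwrite("pics/s13z.png",cv2.resize(im[280:400,190:330],None,fx=4,fy=4,interpolation=cv2.INTER_CUBIC))
E
```

```text
[0.51739697 0.23399603 0.20308398] [-0.32341091  0.66856126  0.47432484]
(array([0.4948, 0.3576, 0.2346]), np.float64(0.0216))
```

View pics/t13z.png

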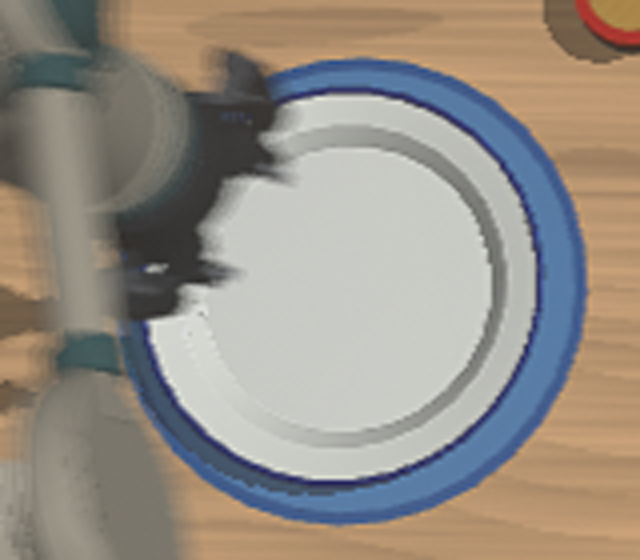

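View pics/s13z.png

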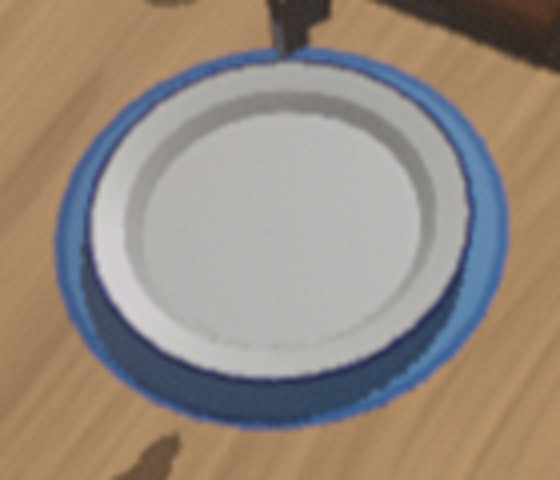

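View pics/w13.png

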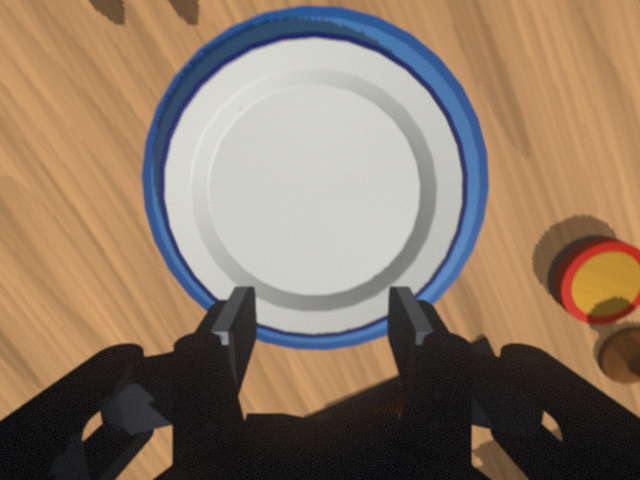

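```bash
cat >> h.py <<'E'
def platemat(f,ylim=330,roi=None):
    im,K,T=load(f); hsv=cv2.cvtColor(im,cv2.COLOR_BGR2HSV); h,s,v=[hsv[:,:,i].astype(int) for i in range(3)]
    w=(s<45)&(v>110); bl=(h>100)&(h<130)&(s>90)
    a=w|bl
    for m in (w,a):
        m[ylim:]=0
        if roi: k=np.zeros_like(m); k[roi[1]:roi[3],roi[0]:roi[2]]=1; m&=k
    out=[]
    for m,z in ((w,.02),(a,0.)):
        m=cv2.morphologyEx(m.astype(np.uint8),cv2.MORPH_OPEN,np.ones((5,5)))
        c=max(rects(m,500),key=cv2.contourArea); hh=cv2.convexHull(c)[:,0]; hh=hh[(hh[:,1]<ylim-8)]
        if f[0]=="w": hh=hh[~(((hh[:,1]>265)))]
        out.append(circfit(onz(K,T,hh,z)))
    return out
E
python3 - <<'E'
from h import *
print(platemat("w13",330)); print(platemat("s13",420,(190,290,330,400)))
E
```

```text
[(array([0.5118, 0.2385, 0.1226]), np.float64(0.0002)), (array([0.5126, 0.2369, 0.1492]), np.float64(0.0003))]
[(array([0.5148, 0.2389, 0.123 ]), np.float64(0.0002)), (array([0.5148, 0.2374, 0.1477]), np.float64(0.0022))]
```

play_rows(
  plan=[
    [-17,-484,50,-0.99],
    [-17,-484,50,-0.99],
    [-17,-484,50,-0.99],
    [-17,-484,50,-0.99],
    [-17,-484,50,-0.99],
    [-17,-484,50,-0.99],
    [-17,-484,50,-0.99],
    [-17,-484,50,-0.99],
  ],
  fingers=60,
)

```text
time_s: 19.0
position: [0.5047, -0.1626, 0.244]
eef_rot: [[0.129, -0.009, 0.992], [-0.992, 0.001, 0.129], [-0.003, -1.0, -0.009]]
wrist_force: [2.3, 0.4, -0.0]
finger_gap: 0.0599
```

```bash
python3 - <<'E'
from h import *
s=env.state();print(s["position"],np.degrees(np.arctan2(s["eef_rot"][1,2],s["eef_rot"][0,2])),s["q"].round(1))
E
```

```text
[ 0.50472825 -0.16256513  0.24398305] 7.39285423990717 [-25.3  11.8  89.9  -0.1  78.8  57.4]
```

play_rows(
  plan=[
    [0,-50,6,0],
    [0,-80,6,0],
    [0,-80,6,0],
    [0,-80,6,0],
  ],
)

```text
time_s: 19.4
position: [0.5059, -0.2417, 0.2493]
eef_rot: [[0.129, -0.009, 0.992], [-0.992, 0.003, 0.129], [-0.005, -1.0, -0.009]]
wrist_force: [-0.1, 0.0, 0.3]
finger_gap: 0.06
```

```bash
python3 - <<'E'
from h import *
snap("wrist","w14.png");snap("top","t14.png")
E
```

```text
(no output)
```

View pics/w14.png

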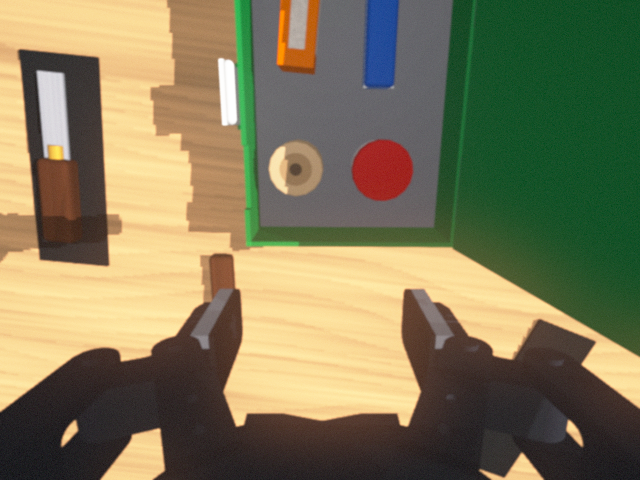

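play_rows(
  plan=[
    [-35,35,-15,0],
    [-35,35,-15,0],
    [-35,35,-15,0],
    [-35,35,-15,0],
  ],
)

```text
time_s: 19.9
position: [0.4717, -0.2051, 0.2354]
eef_rot: [[0.133, -0.007, 0.991], [-0.991, 0.002, 0.133], [-0.003, -1.0, -0.007]]
wrist_force: [1.7, -0.7, -0.1]
finger_gap: 0.0602
```

```bash
python3 - <<'E'
from h import *
snap("wrist","w15.png")
E
```

```text
(no output)
```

View pics/w15.png

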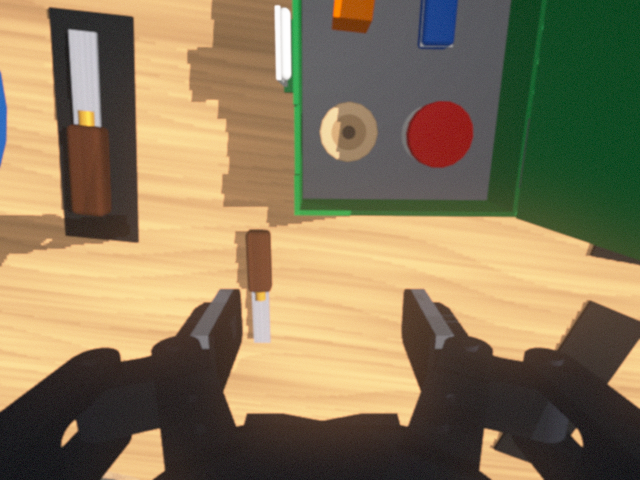

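play_rows(
  plan=[
    [50,-25,10,0],
    [95,-35,15,0],
    [95,-35,15,0],
    [95,-35,15,0],
    [95,-35,15,0],
  ],
)

```text
time_s: 20.45
position: [0.5665, -0.2405, 0.2503]
eef_rot: [[0.133, -0.008, 0.991], [-0.991, 0.002, 0.133], [-0.003, -1.0, -0.008]]
wrist_force: [0.0, 0.8, -1.1]
finger_gap: 0.0598
```

```bash
python3 - <<'E'
from h import *
snap("wrist","w16.png")
E
```

```text
(no output)
```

View pics/w16.png

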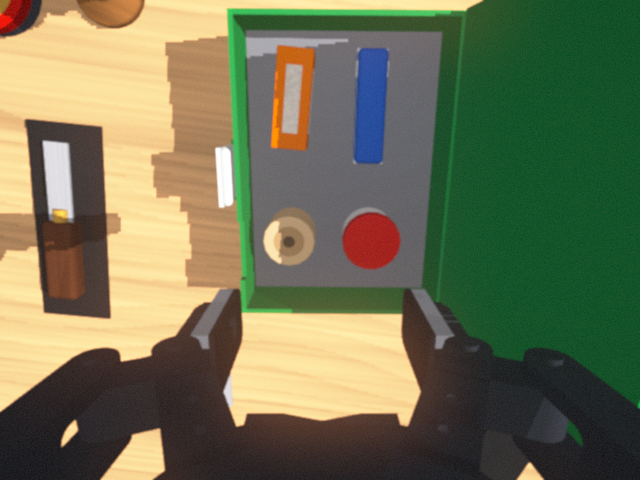

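play_rows(
  plan=[
    [25,45,10,0],
    [25,45,10,0],
    [25,45,10,0],
    [25,45,10,0],
  ],
)

```text
time_s: 20.9
position: [0.5901, -0.1955, 0.2608]
eef_rot: [[0.132, -0.008, 0.991], [-0.991, 0.001, 0.132], [-0.002, -1.0, -0.008]]
wrist_force: [-0.5, 0.7, -0.6]
finger_gap: 0.0603
```

```bash
cat > items.py <<'E'
from h import *
TOP=dict(carton=.068,tweezer=.050,bandage=.068,balm=.064)
def masks(im):
    hsv=cv2.cvtColor(im,cv2.COLOR_BGR2HSV); h,s,v=[hsv[:,:,i].astype(int) for i in range(3)]
    return dict(carton=(h>6)&(h<16)&(s>200)&(v>120),tweezer=(h>105)&(h<122)&(s>150)&(v>100),
      bandage=(h>10)&(h<25)&(s>40)&(s<150)&(v>130),balm=((h<4)|(h>176))&(s>180)&(v>110))
def meas(f,roi):
    im,K,T=load(f); r={}
    for n,m in masks(im).items():
        k=np.zeros_like(m);k[roi[1]:roi[3],roi[0]:roi[2]]=1
        m=cv2.morphologyEx((m&k).astype(np.uint8),cv2.MORPH_CLOSE,np.ones((7,7)))
        cs=rects(m,150)
        if not cs: continue
        c=max(cs,key=cv2.contourArea); q=cv2.convexHull(c)[:,0].astype(float)
        P=onz(K,T,q,TOP[n]).astype(np.float32)
        if n in("bandage","balm"): r[n]=circfit(P)
        else:
            R=cv2.minAreaRect(P[:,:2]*1000); bx=cv2.boxPoints(R); e=[bx[1]-bx[0],bx[2]-bx[1]]; e=max(e,key=np.linalg.norm); r[n]=(np.round(np.array(R[0])/1000,4),np.round(R[1],1),np.degrees(np.arctan2(e[1],e[0])).round(1)%180)
        r[n]+=(cv2.boundingRect(c),)
    return r
E
python3 - <<'E'
from items import *
snap("wrist","w17.png")
for f in("w16","w17"):
    print(f)
    for k,v in meas(f,(180,0,500,300)).items(): print(k,v)
E
```

```text
w16
carton (array([ 0.6465, -0.207 ]), array([73.1, 27.5]), np.float32(2.0), (272, 46, 42, 104))
tweezer (array([ 0.6494, -0.2695]), array([87.7, 22.6]), np.float32(6.7), (355, 49, 33, 114))
bandage (array([ 0.6048, -0.2416,  0.1576]), np.float64(0.0087), (180, 0, 303, 300))
balm (array([ 0.5418, -0.2864,  0.0241]), np.float64(0.0002), (343, 213, 57, 55))
w17
carton (array([ 0.6467, -0.2063]), array([73.1, 26.7]), np.float32(2.0), (324, 89, 42, 95))
tweezer (array([ 0.6495, -0.2691]), array([87.1, 22.9]), np.float32(6.8), (400, 90, 33, 105))
bandage (array([ 0.6445, -0.1947,  0.1474]), np.float64(0.0143), (180, 0, 320, 300))
balm (array([ 0.5425, -0.286 ,  0.0242]), np.float64(0.0005), (388, 242, 54, 50))
```

View pics/w17.png

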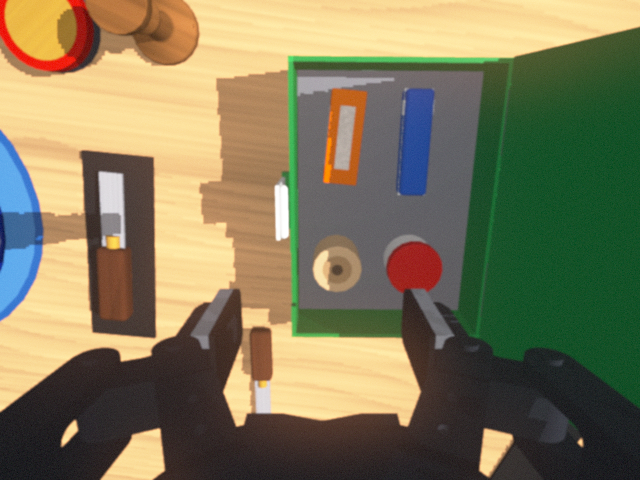

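```bash
python3 - <<'E'
from items import *
for f,roi in(("w16",(255,200,325,275)),("w17",(305,225,370,300))):
    print(f,meas(f,roi).get("bandage"))
obs=[]
for f,p in(("w16",(289,239)),("w17",(337,269))):
    _,K,T=load(f); obs.append((K,T,np.array(p,float)))
print(tri(obs))
obs=[]
for n in("balm","tweezer","carton"):
  obs=[]
  for f in("w16","w17"):
    im,K,T=load(f); m=masks(im)[n].astype(np.uint8); m[:, :180]=0; m[300:]=0; m=cv2.morphologyEx(m,cv2.MORPH_CLOSE,np.ones((7,7)));c=max(rects(m),key=cv2.contourArea)
    p=cv2.minAreaRect(c)[0]; obs.append((K,T,np.array(p)))
  print(n,tri(obs))
E
```

```text
w16 (array([ 0.5368, -0.2171,  0.0239]), np.float64(0.0011), (262, 208, 53, 58))
w17 (array([ 0.5381, -0.2158,  0.0243]), np.float64(0.0016), (312, 236, 50, 56))
(array([ 0.53577864, -0.21710396,  0.07164012]), [np.float64(0.7170749130033918), np.float64(0.6806898249744234)])
balm (array([ 0.54020248, -0.28824258,  0.05412611]), [np.float64(1.1503136195253085), np.float64(1.0946791966553615)])
tweezer (array([ 0.65113201, -0.26958099,  0.04679307]), [np.float64(0.03611551955915889), np.float64(0.03423442474063128)])
carton (array([ 0.64773531, -0.20657855,  0.0666569 ]), [np.float64(0.09193355461646378), np.float64(0.0867783793430889)])
```

play_rows(
  plan=[
    [40,-8,0,-0.098],
    [57,-11,-40,-0.098],
    [57,-11,-80,-0.098],
    [57,-11,-120,-0.098],
    [57,-11,-150,-0.098],
    [57,-11,-150,-0.098],
  ],
  fingers=50,
  force=30,
)

```text
time_s: 21.55
position: [0.643, -0.2064, 0.1053]
eef_rot: [[0.033, -0.019, 0.999], [-0.999, 0.006, 0.033], [-0.007, -1.0, -0.018]]
wrist_force: [-0.6, 0.7, -0.4]
finger_gap: 0.0502
```

```bash
python3 - <<'E'
from h import *
snap("wrist","w18.png")
s=env.state();print(s["position"],np.degrees(np.arctan2(s["eef_rot"][1,2],s["eef_rot"][0,2])))
E
```

```text
[ 0.64506784 -0.20711454  0.1084633 ] 1.8941346003699622
```

View pics/w18.png

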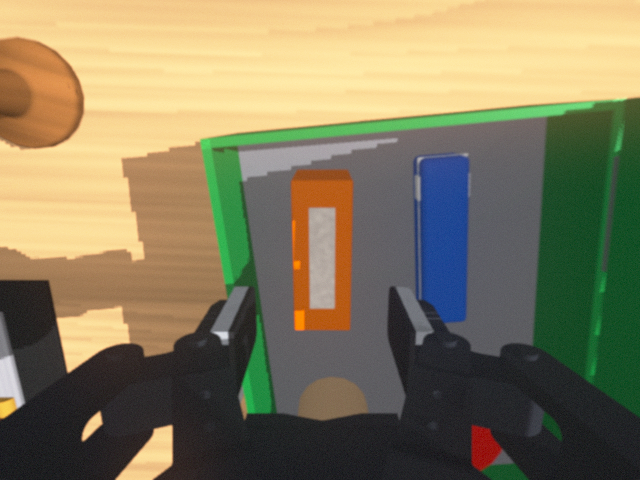

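play_rows(
  plan=[
    [2,1,-30,0],
    [2,1,-55,0],
    [2,1,-72,0],
    [2,1,-72,0],
    [2,1,-72,0],
  ],
)

```text
time_s: 22.1
position: [0.6483, -0.2071, 0.0388]
eef_rot: [[0.033, -0.01, 0.999], [-0.999, 0.003, 0.033], [-0.003, -1.0, -0.01]]
wrist_force: [1.2, -0.8, -0.7]
finger_gap: 0.0497
```

play_rows(
  plan=[
    [0,0,0,0],
    [0,0,0,0],
    [0,0,0,0],
    [0,0,0,0],
    [0,0,0,0],
  ],
  fingers=15,
)

```text
time_s: 22.6
position: [0.6498, -0.2079, 0.0414]
eef_rot: [[0.033, -0.006, 0.999], [-0.999, 0.001, 0.033], [-0.001, -1.0, -0.006]]
wrist_force: [-0.3, 0.1, 6.2]
finger_gap: 0.0274
```

play_rows(
  plan=[
    [0,0,40,0],
    [0,0,85,0],
    [-5,20,125,0],
    [-18,66,160,0],
    [-32,116,160,0],
    [-45,166,160,0],
    [-58,216,160,0],
    [-71,266,160,0],
  ],
)

```text
time_s: 23.4
position: [0.5816, 0.0457, 0.2022]
eef_rot: [[0.032, -0.005, 0.999], [-0.999, 0.001, 0.032], [-0.001, -1.0, -0.005]]
wrist_force: [0.2, 0.5, -1.6]
finger_gap: 0.0279
```

play_rows(
  plan=[
    [-14,50,0,0],
    [-27,100,0,0],
    [-40,150,0,0],
    [-54,200,0,0],
    [-63,235,0,-0.033],
    [-63,238,0,-0.033],
    [-63,238,0,-0.033],
  ],
)

```text
time_s: 24.1
position: [0.518, 0.2847, 0.2025]
eef_rot: [[0.003, -0.005, 1.0], [-1.0, 0.0, 0.003], [-0.0, -1.0, -0.005]]
wrist_force: [-0.5, -0.3, -1.1]
finger_gap: 0.0274
```

```bash
python3 - <<'E'
from h import *
snap("wrist","w19.png");snap("side","s19.png");snap("top","t19.png")
s=env.state();print(s["position"],np.degrees(np.arctan2(s["eef_rot"][1,2],s["eef_rot"][0,2])))
E
```

```text
[0.51893237 0.28239382 0.20232339] -0.10194150973045969
```

View pics/w19.png

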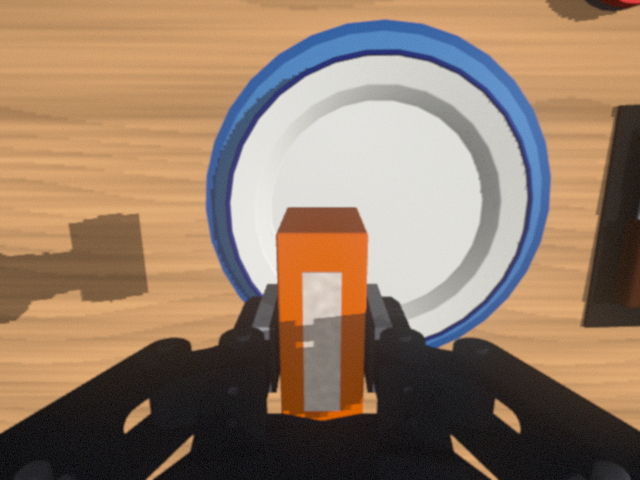

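View pics/s19.png

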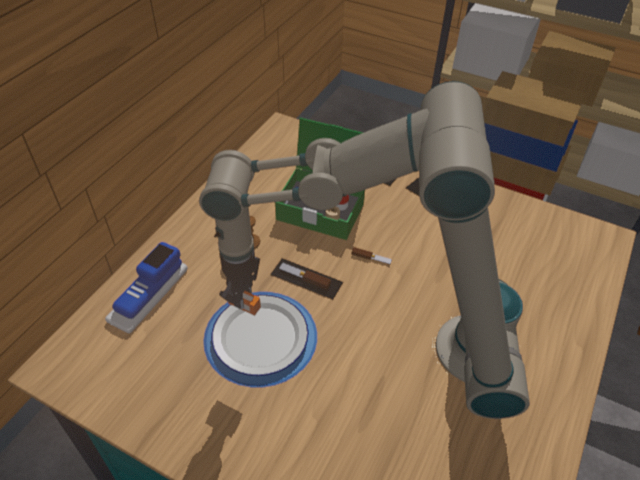

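play_rows(
  plan=[
    [-3,14,-40,0],
    [-3,14,-80,0],
    [-3,14,-120,0],
    [-3,14,-155,0],
    [-3,14,-172,0],
    [-3,14,-180,0],
    [-3,14,-181,0],
    [-3,14,-181,0],
  ],
)

```text
time_s: 25.05
position: [0.5171, 0.296, 0.0222]
eef_rot: [[-0.003, -0.003, 1.0], [-1.0, 0.001, -0.003], [-0.001, -1.0, -0.003]]
wrist_force: [0.9, -0.2, -0.2]
finger_gap: 0.0275
```

play_rows(
  plan=[
    [0,0,-2,0],
    [0,0,-3,0],
    [0,0,-4,0],
    [0,0,-4,0],
  ],
)

```text
time_s: 25.45
position: [0.5171, 0.2962, 0.0185]
eef_rot: [[-0.003, -0.003, 1.0], [-1.0, 0.001, -0.003], [-0.001, -1.0, -0.003]]
wrist_force: [-0.0, -0.9, -0.3]
finger_gap: 0.0274
```

play_rows(
  plan=[
    [0,0,0,0],
    [0,0,0,0],
    [0,0,0,0],
  ],
  fingers=42,
)

```text
time_s: 25.75
position: [0.5172, 0.2962, 0.0186]
eef_rot: [[-0.003, -0.003, 1.0], [-1.0, 0.001, -0.003], [-0.001, -1.0, -0.003]]
wrist_force: [-0.2, 0.6, -0.1]
finger_gap: 0.0421
```

play_rows(
  plan=[
    [0,0,20,0],
    [0,0,60,0],
    [0,0,110,0],
    [0,0,160,0],
    [0,0,190,0],
    [0,0,190,0],
  ],
)

```text
time_s: 26.35
position: [0.52, 0.2975, 0.2145]
eef_rot: [[-0.002, 0.008, 1.0], [-1.0, 0.005, -0.002], [-0.005, -1.0, 0.008]]
wrist_force: [-0.1, 0.0, 0.6]
finger_gap: 0.0423
```

```bash
python3 - <<'E'
from h import *
snap("wrist","w20.png")
s=env.state();print(s["position"],np.degrees(np.arctan2(s["eef_rot"][1,2],s["eef_rot"][0,2])))
E
```

```text
[0.51844516 0.29682304 0.21146168] -0.14214291536713797
```

View pics/w20.png

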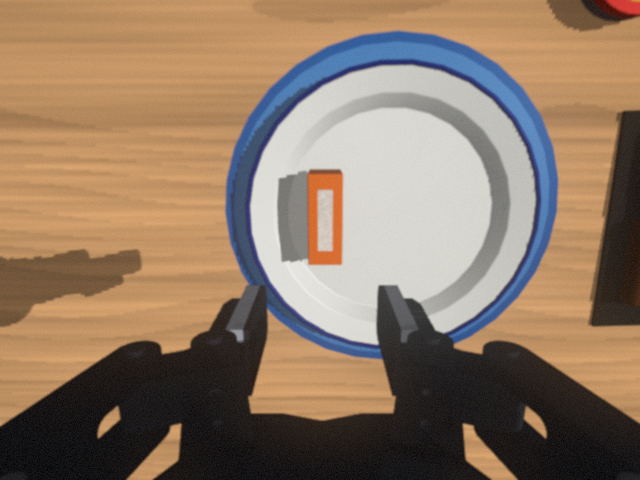

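play_rows(
  plan=[
    [11,-50,0,0],
    [23,-100,0,0],
    [35,-150,0,0],
    [46,-200,0,0],
    [58,-250,0,0],
    [69,-300,0,0],
    [81,-350,0,0],
    [93,-400,0,0.12],
  ],
  fingers=46,
)

```text
time_s: 27.2
position: [0.608, -0.0947, 0.2093]
eef_rot: [[0.12, -0.001, 0.993], [-0.993, 0.005, 0.12], [-0.005, -1.0, -0.0]]
wrist_force: [0.8, 1.4, -0.3]
finger_gap: 0.0461
```

play_rows(
  plan=[
    [12,-50,0,0.12],
    [24,-100,0,0.12],
    [37,-160,-20,0.12],
    [37,-166,-60,0.12],
    [37,-166,-100,0.12],
    [37,-166,-100,0.12],
    [37,-166,-100,0.12],
  ],
)

```text
time_s: 27.9
position: [0.644, -0.2599, 0.1076]
eef_rot: [[0.238, -0.005, 0.971], [-0.971, 0.007, 0.238], [-0.008, -1.0, -0.004]]
wrist_force: [0.1, -0.6, 0.7]
finger_gap: 0.0461
```

```bash
python3 - <<'E'
from items import *
snap("wrist","w21.png")
s=env.state();print(s["position"],np.degrees(np.arctan2(s["eef_rot"][1,2],s["eef_rot"][0,2])))
print(meas("w21",(180,0,550,460)).get("tweezer"))
E
```

```text
[ 0.6455178  -0.26034563  0.10993496] 13.805460678553976
(array([ 0.6505, -0.2701]), array([88.1, 22.8]), np.float32(6.8), (313, 160, 64, 165))
```

View pics/w21.png

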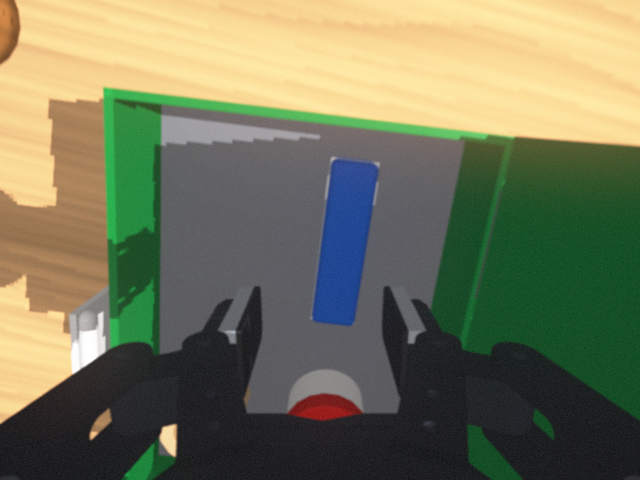

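play_rows(
  plan=[
    [4,-9,0,-0.122],
    [4,-9,-20,-0.122],
    [4,-9,-55,-0.122],
    [4,-9,-75,-0.122],
    [4,-9,-79,-0.122],
    [4,-9,-79,-0.122],
  ],
)

```text
time_s: 28.55
position: [0.6507, -0.2691, 0.0328]
eef_rot: [[0.12, 0.002, 0.993], [-0.993, 0.003, 0.12], [-0.003, -1.0, 0.002]]
wrist_force: [-0.3, -0.6, 0.5]
finger_gap: 0.0456
```

play_rows(
  plan=[
    [0,0,0,0],
    [0,0,0,0],
    [0,0,0,0],
    [0,0,0,0],
    [0,0,0,0],
  ],
  fingers=12,
)

```text
time_s: 29.05
position: [0.6528, -0.2698, 0.0359]
eef_rot: [[0.12, 0.007, 0.993], [-0.993, 0.001, 0.12], [-0.0, -1.0, 0.007]]
wrist_force: [0.6, 0.7, 7.3]
finger_gap: 0.0232
```

```bash
python3 - <<'E'
from items import *
snap("wrist","w22.png")
s=env.state();print(s["position"],np.degrees(np.arctan2(s["eef_rot"][1,2],s["eef_rot"][0,2])))
E
```

```text
[ 0.65275081 -0.26978854  0.0358673 ] 6.874764127566382
```

View pics/w22.png

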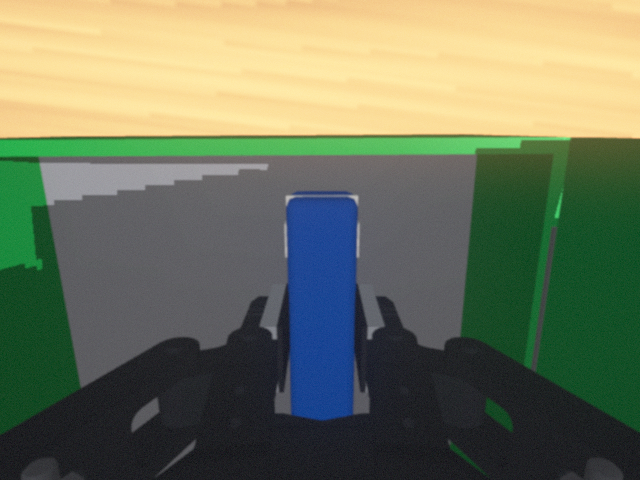

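play_rows(
  plan=[
    [0,0,40,0],
    [0,0,85,0],
    [-5,20,125,0],
    [-20,66,165,0],
    [-35,116,165,0],
    [-50,166,165,0],
    [-65,216,165,-0.06],
    [-80,266,165,-0.12],
  ],
)

```text
time_s: 29.9
position: [0.5776, -0.0205, 0.2021]
eef_rot: [[-0.003, 0.009, 1.0], [-1.0, 0.0, -0.003], [-0.0, -1.0, 0.009]]
wrist_force: [1.4, 0.6, -0.6]
finger_gap: 0.0231
```

play_rows(
  plan=[
    [-15,50,0,0],
    [-30,100,0,0],
    [-45,150,0,0],
    [-57,180,0,0],
    [-57,184,-30,0],
    [-57,184,-60,0],
    [-57,184,-60,0],
  ],
)

```text
time_s: 30.6
position: [0.5174, 0.1635, 0.1394]
eef_rot: [[-0.002, 0.002, 1.0], [-1.0, -0.001, -0.002], [0.001, -1.0, 0.002]]
wrist_force: [-0.7, -0.2, 0.4]
finger_gap: 0.0231
```

```bash
python3 - <<'E'
from items import *
snap("wrist","w23.png");snap("side","s23.png")
s=env.state();print(s["position"],np.degrees(np.arctan2(s["eef_rot"][1,2],s["eef_rot"][0,2])))
im,K,T=load("s23");cv2.imwrite("pics/s23z.png",cv2.resize(im[210:400,190:370],None,fx=3,fy=3,interpolation=cv2.INTER_CUBIC))
E
```

```text
[0.52083005 0.16346497 0.14279683] -0.1820061794313018
```

View pics/w23.png

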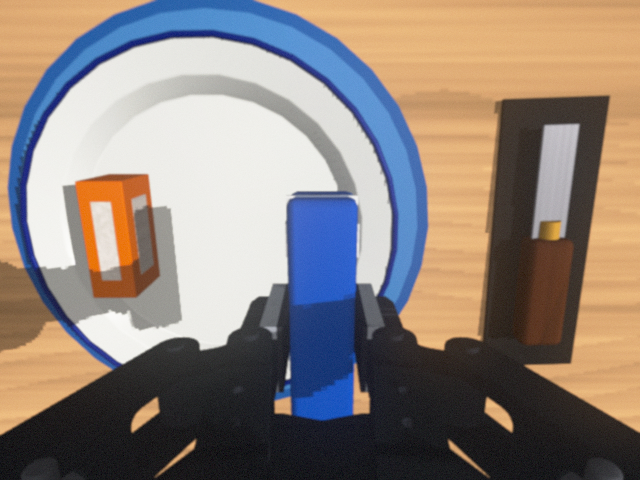

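View pics/s23z.png

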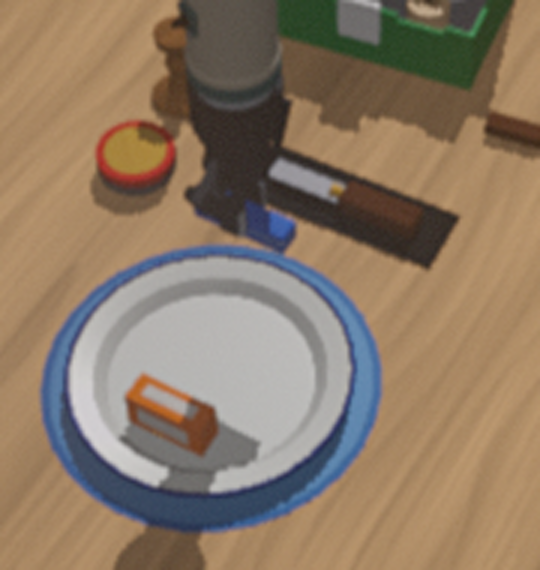

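play_rows(
  plan=[
    [-3,17,0,0],
    [-5,17,-40,0],
    [-5,17,-80,0],
    [-5,17,-108,0],
    [-5,17,-120,0],
    [-5,17,-126,0],
    [-5,17,-129,0],
    [-5,17,-129,0],
  ],
)

```text
time_s: 31.5
position: [0.5171, 0.1806, 0.015]
eef_rot: [[-0.003, 0.012, 1.0], [-1.0, 0.001, -0.003], [-0.001, -1.0, 0.012]]
wrist_force: [0.7, 0.5, -0.3]
finger_gap: 0.023
```

```bash
python3 - <<'E'
from items import *
snap("wrist","w24.png")
s=env.state();print(s["position"],s["wrist_force"])
E
```

```text
[0.51702607 0.18063076 0.01510088] [ 0.32032505 -0.02561266 -0.25214245]
```

View pics/w24.png

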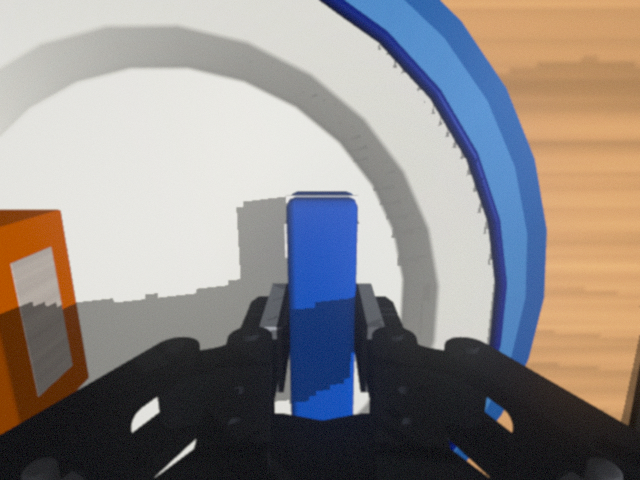

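play_rows(
  plan=[
    [0,4,0,0],
    [0,4,-2,0],
    [0,4,-3,0],
    [0,4,-3,0],
  ],
)

```text
time_s: 31.95
position: [0.5169, 0.1847, 0.0121]
eef_rot: [[-0.003, 0.012, 1.0], [-1.0, 0.001, -0.003], [-0.001, -1.0, 0.012]]
wrist_force: [0.2, -0.0, 0.3]
finger_gap: 0.0234
```

play_rows(
  plan=[
    [0,0,0,0],
    [0,0,0,0],
    [0,0,0,0],
  ],
  fingers=38,
)

```text
time_s: 32.25
position: [0.517, 0.1847, 0.0121]
eef_rot: [[-0.003, 0.012, 1.0], [-1.0, 0.001, -0.003], [-0.001, -1.0, 0.012]]
wrist_force: [0.5, -0.4, 0.8]
finger_gap: 0.0379
```

play_rows(
  plan=[
    [0,0,20,0],
    [0,0,60,0],
    [0,0,110,0],
    [0,0,160,0],
    [0,0,195,0],
    [0,0,195,0],
  ],
)

```text
time_s: 32.85
position: [0.5204, 0.1855, 0.2132]
eef_rot: [[-0.003, 0.024, 1.0], [-1.0, 0.003, -0.003], [-0.004, -1.0, 0.024]]
wrist_force: [0.4, -0.5, 0.5]
finger_gap: 0.0378
```

```bash
python3 - <<'E'
from items import *
snap("wrist","w25.png")
s=env.state();print(s["position"],np.degrees(np.arctan2(s["eef_rot"][1,2],s["eef_rot"][0,2])))
E
```

```text
[0.51860757 0.18505558 0.21017435] -0.18518922959866316
```

View pics/w25.png

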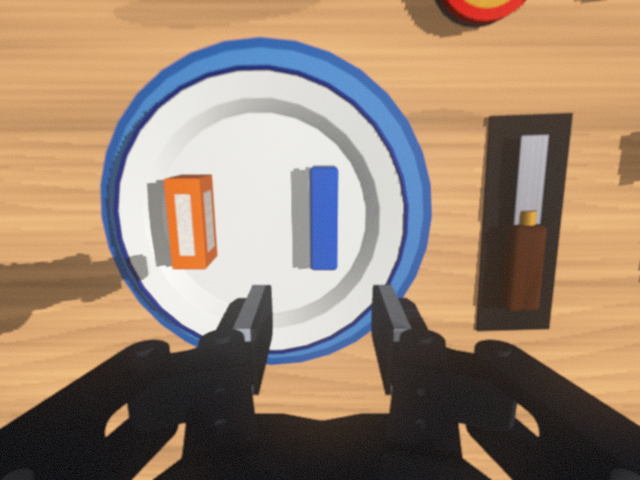

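play_rows(
  plan=[
    [2,-50,0,0.15],
    [4,-100,0,0.3],
    [6,-150,0,0.45],
    [8,-200,0,0.6],
    [10,-250,0,0.75],
    [13,-300,0,0.9],
    [15,-350,0,1.05],
    [17,-400,0,1.2],
  ],
  fingers=66,
)

```text
time_s: 33.7
position: [0.533, -0.1769, 0.2082]
eef_rot: [[0.884, 0.004, 0.467], [-0.467, 0.019, 0.884], [-0.006, -1.0, 0.019]]
wrist_force: [1.5, -0.3, -0.2]
finger_gap: 0.0663
```

play_rows(
  plan=[
    [0,-5,0,0.5],
    [0,-5,0,0.5],
    [0,-5,-20,0.5],
    [0,-5,-60,0.5],
    [0,-5,-90,0.5],
    [0,-5,-90,0.5],
  ],
)

```text
time_s: 34.3
position: [0.5285, -0.1798, 0.1125]
eef_rot: [[1.0, -0.018, -0.014], [0.014, 0.025, 1.0], [-0.018, -1.0, 0.025]]
wrist_force: [-0.4, 0.2, -0.5]
finger_gap: 0.0661
```

```bash
python3 - <<'E'
from items import *
snap("wrist","w26.png")
s=env.state();print(s["position"],np.degrees(np.arctan2(s["eef_rot"][1,2],s["eef_rot"][0,2])))
E
```

```text
[ 0.53057277 -0.18073867  0.11520732] 90.7841044759258
```

View pics/w26.png

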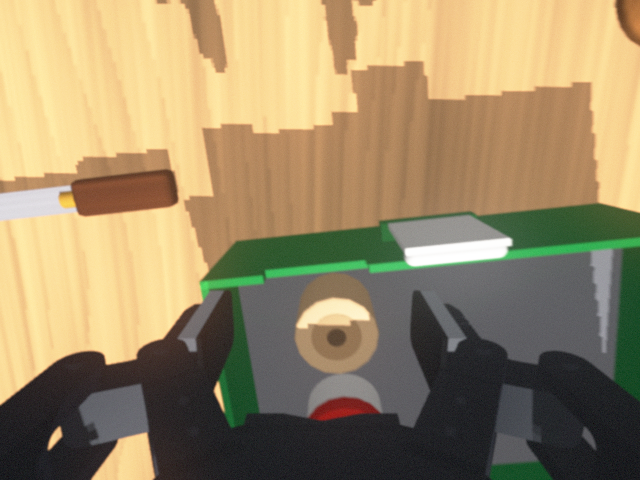

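```bash
python3 - <<'E'
from items import *
im,K,T=load("w26"); print(onz(K,T,[[336,332],[336,337],[297,332],[379,332],[344,425]],.068))
E
```

```text
[[ 0.53389457 -0.21499579  0.068     ]
 [ 0.53396137 -0.21781994  0.068     ]
 [ 0.51378828 -0.21547844  0.068     ]
 [ 0.55597749 -0.21446569  0.068     ]
 [ 0.53959156 -0.27059011  0.068     ]]
```

play_rows(
  plan=[
    [4,-30,0,0.113],
    [4,-36,0,0.113],
    [4,-36,-30,0.113],
    [4,-36,-60,0.113],
    [4,-36,-77,0.113],
    [4,-36,-77,0.113],
    [4,-36,-77,0.113],
  ],
)

```text
time_s: 35.05
position: [0.5353, -0.2169, 0.0393]
eef_rot: [[0.992, -0.014, -0.126], [0.126, 0.02, 0.992], [-0.011, -1.0, 0.022]]
wrist_force: [0.1, -0.5, -0.1]
finger_gap: 0.0662
```

play_rows(
  plan=[
    [0,0,0,0],
    [0,0,0,0],
    [0,0,0,0],
    [0,0,0,0],
    [0,0,0,0],
  ],
  fingers=32,
)

```text
time_s: 35.55
position: [0.5368, -0.2176, 0.0414]
eef_rot: [[0.992, -0.01, -0.125], [0.125, 0.018, 0.992], [-0.008, -1.0, 0.019]]
wrist_force: [-0.8, 0.5, 6.5]
finger_gap: 0.0432
```

```bash
python3 - <<'E'
from items import *
snap("wrist","w27.png")
s=env.state();print(s["position"],np.degrees(np.arctan2(s["eef_rot"][1,2],s["eef_rot"][0,2])))
E
```

```text
[ 0.53672948 -0.21755768  0.04144872] 97.19911675374627
```

View pics/w27.png

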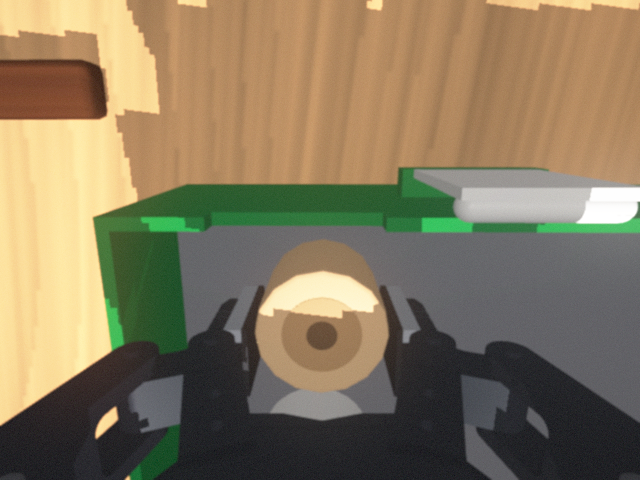

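play_rows(
  plan=[
    [0,0,40,0],
    [0,0,85,0],
    [0,20,125,0],
    [-9,66,160,0],
    [-18,116,160,0],
    [-27,166,160,0],
    [-36,216,160,-0.06],
    [-45,266,160,-0.126],
  ],
)

```text
time_s: 36.4
position: [0.493, 0.0401, 0.2024]
eef_rot: [[1.0, -0.006, 0.004], [-0.004, 0.019, 1.0], [-0.006, -1.0, 0.019]]
wrist_force: [1.2, 0.1, 0.1]
finger_gap: 0.0433
```

play_rows(
  plan=[
    [-7,50,0,0],
    [-14,100,0,0],
    [-21,150,0,0],
    [-21,185,0,0],
    [-21,190,-30,0],
    [-21,190,-60,0],
    [-21,190,-60,0],
  ],
)

```text
time_s: 37.1
position: [0.4687, 0.2297, 0.1394]
eef_rot: [[1.0, -0.013, 0.003], [-0.002, 0.017, 1.0], [-0.013, -1.0, 0.017]]
wrist_force: [-0.9, 0.5, -0.8]
finger_gap: 0.0426
```

```bash
python3 - <<'E'
from items import *
snap("wrist","w28.png");snap("side","s28.png")
s=env.state();print(s["position"],np.degrees(np.arctan2(s["eef_rot"][1,2],s["eef_rot"][0,2])))
im,K,T=load("s28");cv2.imwrite("pics/s28z.png",cv2.resize(im[210:400,190:370],None,fx=3,fy=3,interpolation=cv2.INTER_CUBIC))
E
```

```text
[0.47198331 0.23011494 0.14289768] 89.77746019637672
```

View pics/w28.png

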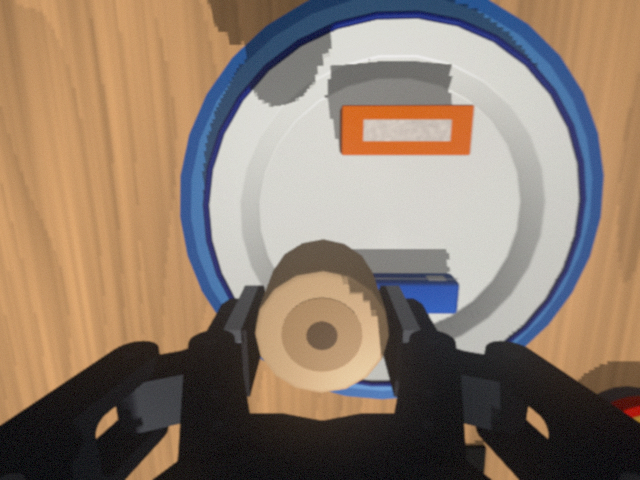

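View pics/s28z.png

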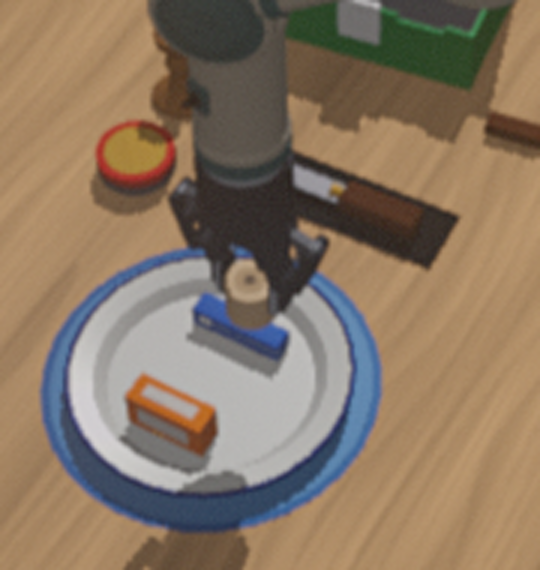

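play_rows(
  plan=[
    [0,9,0,0],
    [0,9,-40,0],
    [0,9,-80,0],
    [0,9,-105,0],
    [0,9,-115,0],
    [0,9,-121,0],
    [0,9,-124,0],
    [0,9,-124,0],
  ],
)

```text
time_s: 38.0
position: [0.4731, 0.2395, 0.02]
eef_rot: [[1.0, -0.004, 0.004], [-0.004, 0.02, 1.0], [-0.004, -1.0, 0.02]]
wrist_force: [0.8, 0.2, -0.6]
finger_gap: 0.0432
```

play_rows(
  plan=[
    [-1,0,-2,0],
    [-1,0,-2,0],
    [-1,0,-2,0],
  ],
)

```text
time_s: 38.3
position: [0.4724, 0.2396, 0.0185]
eef_rot: [[1.0, -0.003, 0.004], [-0.004, 0.021, 1.0], [-0.003, -1.0, 0.021]]
wrist_force: [0.6, 0.3, -1.2]
finger_gap: 0.0431
```

play_rows(
  plan=[
    [0,0,0,0],
    [0,0,0,0],
    [0,0,0,0],
  ],
  fingers=58,
)

```text
time_s: 38.6
position: [0.4725, 0.2397, 0.0187]
eef_rot: [[1.0, -0.002, 0.004], [-0.004, 0.021, 1.0], [-0.003, -1.0, 0.021]]
wrist_force: [-0.6, -0.3, -0.3]
finger_gap: 0.0578
```

play_rows(
  plan=[
    [0,0,20,0],
    [0,0,60,0],
    [0,0,110,0],
    [0,0,160,0],
    [0,0,190,0],
    [0,0,190,0],
  ],
)

```text
time_s: 39.2
position: [0.4754, 0.2407, 0.214]
eef_rot: [[1.0, 0.008, 0.004], [-0.004, 0.024, 1.0], [0.008, -1.0, 0.024]]
wrist_force: [0.8, 0.9, 0.3]
finger_gap: 0.0579
```

```bash
python3 - <<'E'
from items import *
snap("wrist","w29.png")
s=env.state();print(s["position"],np.degrees(np.arctan2(s["eef_rot"][1,2],s["eef_rot"][0,2])))
E
```

```text
[0.47377537 0.24009009 0.21115695] 89.777208035829
```

View pics/w29.png

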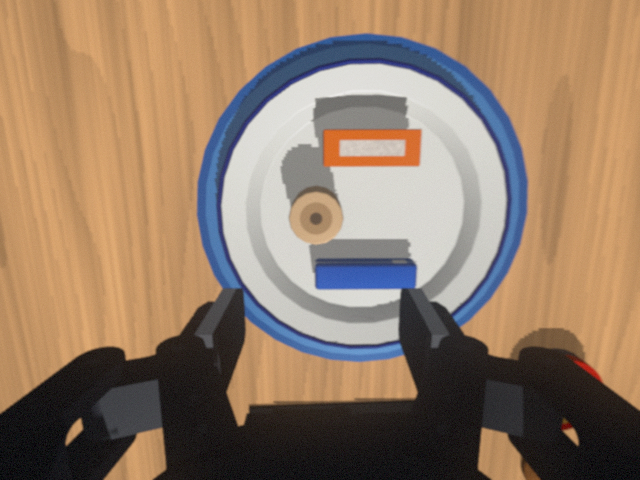

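play_rows(
  plan=[
    [6,-50,0,0],
    [13,-100,0,0],
    [19,-150,0,0],
    [26,-200,0,0],
    [32,-250,0,0],
    [39,-300,0,0.06],
    [45,-350,0,0.131],
    [52,-400,0,0.131],
  ],
  fingers=70,
)

```text
time_s: 40.05
position: [0.5241, -0.1584, 0.2091]
eef_rot: [[0.992, -0.003, -0.127], [0.128, 0.025, 0.992], [-0.0, -1.0, 0.025]]
wrist_force: [0.3, -0.9, 0.5]
finger_gap: 0.0697
```

play_rows(
  plan=[
    [12,-50,0,0],
    [16,-85,0,0],
    [16,-85,-40,0],
    [16,-85,-80,0],
    [16,-85,-90,0],
    [16,-85,-90,0],
  ],
)

```text
time_s: 40.65
position: [0.5383, -0.2422, 0.1163]
eef_rot: [[0.992, -0.009, -0.127], [0.128, 0.028, 0.991], [-0.006, -1.0, 0.029]]
wrist_force: [-0.1, -0.6, 0.3]
finger_gap: 0.07
```

```bash
python3 - <<'E'
from items import *
snap("wrist","w30.png")
s=env.state();print(s["position"],np.degrees(np.arctan2(s["eef_rot"][1,2],s["eef_rot"][0,2])))
print(meas("w30",(200,200,450,440)).get("balm"))
E
```

```text
[ 0.53981238 -0.24291126  0.11840913] 97.3403940479363
(array([ 0.5411, -0.2856,  0.0248]), np.float64(0.0006), (277, 295, 89, 88))
```

View pics/w30.png

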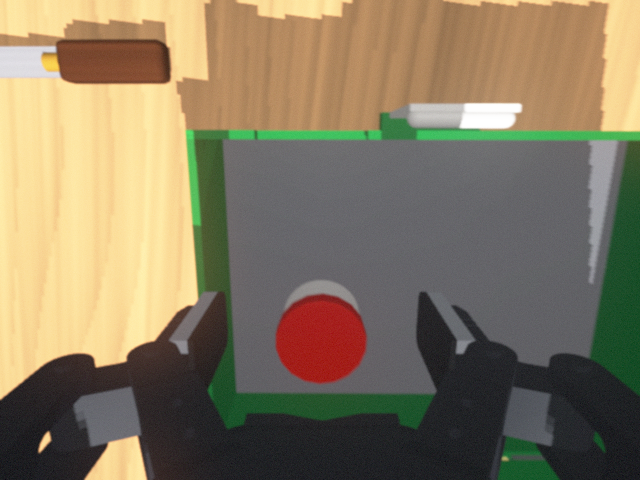

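play_rows(
  plan=[
    [2,-35,0,0],
    [2,-43,0,0],
    [2,-43,-30,0],
    [2,-43,-60,0],
    [2,-43,-80,0],
    [2,-43,-80,0],
    [2,-43,-80,0],
  ],
  fingers=63,
)

```text
time_s: 41.4
position: [0.5429, -0.2862, 0.04]
eef_rot: [[0.992, -0.003, -0.128], [0.128, 0.024, 0.991], [-0.0, -1.0, 0.025]]
wrist_force: [-0.4, -0.5, -0.7]
finger_gap: 0.0629
```

play_rows(
  plan=[
    [0,0,0,0],
    [0,0,0,0],
    [0,0,0,0],
    [0,0,0,0],
    [0,0,0,0],
  ],
  fingers=38,
)

```text
time_s: 41.9
position: [0.5444, -0.287, 0.0423]
eef_rot: [[0.992, 0.001, -0.128], [0.128, 0.022, 0.992], [0.004, -1.0, 0.022]]
wrist_force: [0.9, 0.6, 7.7]
finger_gap: 0.0486
```

```bash
python3 - <<'E'
from items import *
snap("wrist","w31.png")
s=env.state();print(s["position"],np.degrees(np.arctan2(s["eef_rot"][1,2],s["eef_rot"][0,2])))
E
```

```text
[ 0.54444136 -0.28699239  0.0422702 ] 97.36517025706927
```

View pics/w31.png

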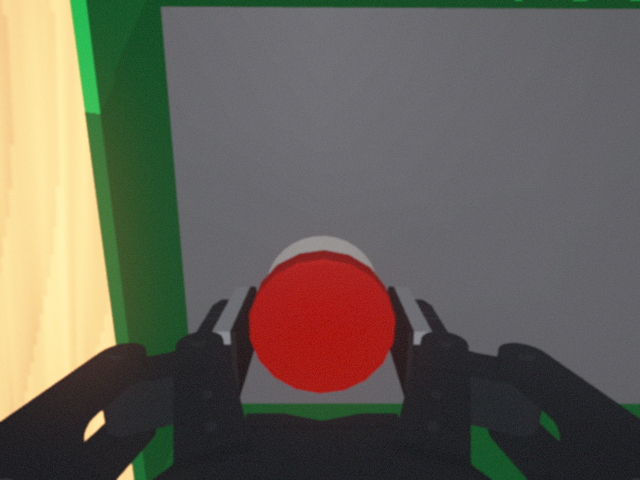

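play_rows(
  plan=[
    [0,0,40,0],
    [0,0,85,0],
    [0,20,125,0],
    [1,66,160,0],
    [3,116,160,0],
    [4,166,160,0],
    [5,216,160,0],
    [6,266,160,0],
  ],
)

```text
time_s: 42.75
position: [0.55, -0.0256, 0.203]
eef_rot: [[0.992, 0.002, -0.128], [0.128, 0.022, 0.992], [0.005, -1.0, 0.022]]
wrist_force: [0.2, 0.4, -1.2]
finger_gap: 0.0491
```

play_rows(
  plan=[
    [1,50,0,-0.03],
    [2,100,0,-0.06],
    [3,150,0,-0.128],
    [5,200,0,-0.128],
    [6,245,0,-0.128],
    [6,255,-20,-0.128],
    [6,255,-60,-0.128],
    [6,255,-60,-0.128],
  ],
)

```text
time_s: 43.55
position: [0.5517, 0.229, 0.1385]
eef_rot: [[1.0, -0.006, -0.001], [0.001, 0.018, 1.0], [-0.006, -1.0, 0.018]]
wrist_force: [-0.9, 0.1, -0.5]
finger_gap: 0.0492
```

```bash
python3 - <<'E'
from items import *
snap("wrist","w32.png");snap("side","s32.png")
s=env.state();print(s["position"],np.degrees(np.arctan2(s["eef_rot"][1,2],s["eef_rot"][0,2])))
im,K,T=load("s32");cv2.imwrite("pics/s32z.png",cv2.resize(im[210:400,190:370],None,fx=3,fy=3,interpolation=cv2.INTER_CUBIC))
E
```

```text
[0.55555549 0.22916043 0.14305852] 89.99868241199333
```

View pics/w32.png

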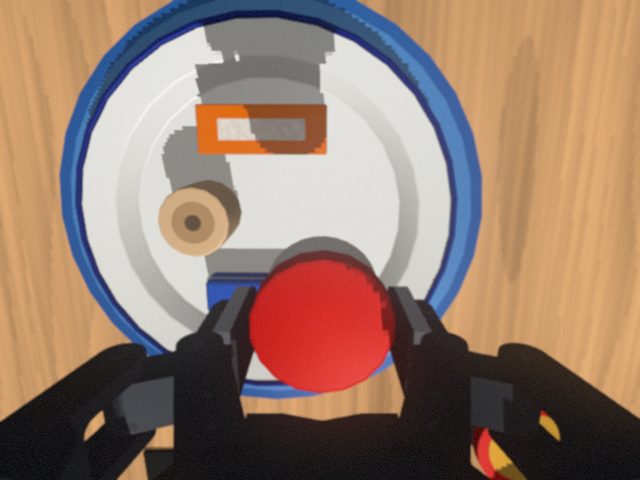

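View pics/s32z.png

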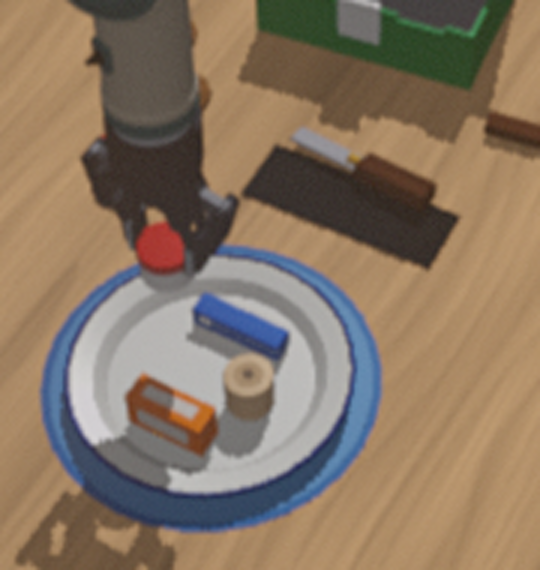

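play_rows(
  plan=[
    [1,10,0,0],
    [1,10,-40,0],
    [1,10,-80,0],
    [1,10,-105,0],
    [1,10,-115,0],
    [1,10,-121,0],
    [1,10,-124,0],
    [1,10,-124,0],
  ],
)

```text
time_s: 44.45
position: [0.5577, 0.2395, 0.0203]
eef_rot: [[1.0, 0.006, 0.0], [-0.0, 0.022, 1.0], [0.006, -1.0, 0.022]]
wrist_force: [0.4, -1.1, -1.4]
finger_gap: 0.049
```

play_rows(
  plan=[
    [-1,0,-1,0],
    [-1,0,-2,0],
    [-1,0,-2,0],
  ],
)

```text
time_s: 44.75
position: [0.557, 0.2396, 0.0189]
eef_rot: [[1.0, 0.007, 0.0], [-0.0, 0.022, 1.0], [0.007, -1.0, 0.022]]
wrist_force: [-0.2, 0.8, -0.0]
finger_gap: 0.0484
```

play_rows(
  plan=[
    [0,0,0,0],
    [0,0,0,0],
    [0,0,0,0],
  ],
  fingers=63,
)

```text
time_s: 45.05
position: [0.5571, 0.2396, 0.0191]
eef_rot: [[1.0, 0.007, 0.0], [-0.0, 0.022, 1.0], [0.007, -1.0, 0.022]]
wrist_force: [0.2, -0.4, 0.0]
finger_gap: 0.0629
```

play_rows(
  plan=[
    [0,0,20,0],
    [0,0,60,0],
    [0,0,110,0],
    [0,0,160,0],
    [0,0,190,0],
    [0,0,190,0],
  ],
)

```text
time_s: 45.65
position: [0.5601, 0.2406, 0.2151]
eef_rot: [[1.0, 0.018, -0.0], [-0.0, 0.026, 1.0], [0.018, -1.0, 0.026]]
wrist_force: [0.1, -0.7, 0.9]
finger_gap: 0.0626
```

```bash
python3 - <<'E'
from items import *
snap("wrist","w33.png")
s=env.state();print(s["position"],np.degrees(np.arctan2(s["eef_rot"][1,2],s["eef_rot"][0,2])))
E
```

```text
[0.55848363 0.24006038 0.21197754] 89.99932983859384
```

View pics/w33.png

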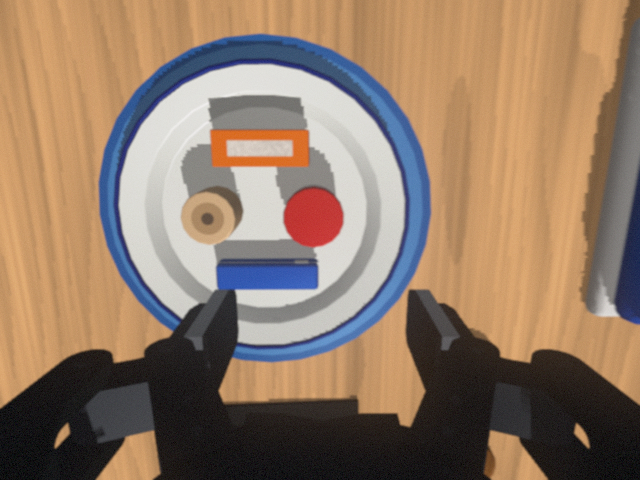

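play_rows(
  plan=[
    [4,-50,40,0],
    [8,-100,80,0],
    [12,-150,110,0.05],
    [16,-200,115,0.127],
    [20,-250,115,0.127],
    [25,-300,115,0.127],
    [30,-350,115,0.127],
    [34,-400,115,0.127],
  ],
  fingers=0,
)

```text
time_s: 46.5
position: [0.5888, -0.1262, 0.3247]
eef_rot: [[0.992, 0.007, -0.127], [0.126, 0.027, 0.992], [0.01, -1.0, 0.026]]
wrist_force: [1.3, 0.4, 0.1]
finger_gap: 0.0005
```

play_rows(
  plan=[
    [8,-50,0,0],
    [14,-100,0,0],
    [19,-150,0,0],
    [24,-200,0,0],
    [27,-245,0,0],
    [27,-250,0,0],
    [27,-250,0,0],
  ],
)

```text
time_s: 47.2
position: [0.615, -0.3778, 0.3212]
eef_rot: [[0.992, 0.003, -0.124], [0.124, 0.03, 0.992], [0.006, -1.0, 0.029]]
wrist_force: [0.2, 0.4, 0.3]
finger_gap: 0.0002
```

```bash
python3 - <<'E'
from items import *
snap("side","s34.png")
s=env.state();print(s["position"],np.degrees(np.arctan2(s["eef_rot"][1,2],s["eef_rot"][0,2])),s["wrist_force"])
E
```

```text
[ 0.61529431 -0.37607259  0.32227613] 97.22030350768658 [ 0.28067562  0.96131956 -0.20432302]
```

View pics/s34.png

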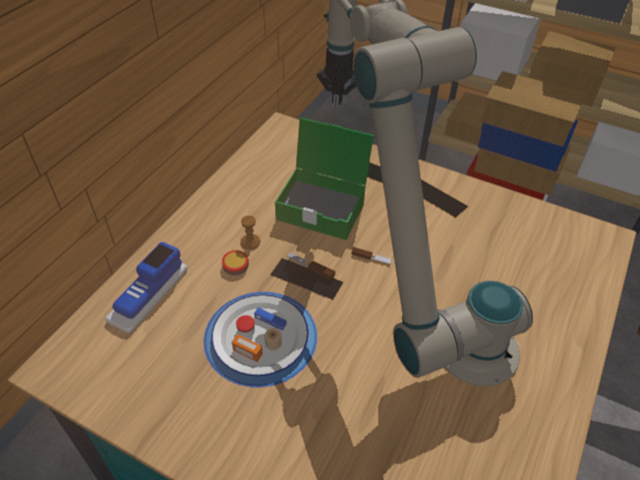

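play_rows(
  plan=[
    [5,-40,0,0],
    [5,-40,-20,0],
    [5,-40,-60,0],
    [5,-40,-95,0],
    [5,-40,-115,0],
    [5,-40,-115,0],
  ],
)

```text
time_s: 47.85
position: [0.6189, -0.4121, 0.2031]
eef_rot: [[0.992, -0.003, -0.128], [0.128, 0.036, 0.991], [0.002, -0.999, 0.036]]
wrist_force: [-0.1, 0.0, -0.5]
finger_gap: 0.0
```

```bash
python3 - <<'E'
from items import *
snap("wrist","w35.png");snap("side","s35.png")
im,K,T=load("s35");cv2.imwrite("pics/s35z.png",cv2.resize(im[60:260,240:440],None,fx=3,fy=3,interpolation=cv2.INTER_CUBIC))
s=env.state();print(s["position"],s["wrist_force"])
# trajectory
c=np.array([.6085,-.3384]);d=np.array([.127,-.992]);r=.13
for th in np.arange(1.75,0.04,-.1):
    X=-r*np.cos(th)+.003*np.sin(th)+.011; Z=.0815+r*np.sin(th)+.003*np.cos(th)
    p=c+X*d; print(round(th,2),np.round((np.r_[p,Z]-s["position"])*1000))
E
```

```text
[ 0.62077732 -0.41443845  0.20790558] [0.03733848 0.30438785 0.55452311]
1.75 [-8. 39.  1.]
1.65 [-9. 52.  3.]
1.55 [-11.  65.   4.]
1.45 [-12.  78.   3.]
1.35 [-14.  90.   1.]
1.25 [-16. 103.  -2.]
1.15 [-17. 115.  -7.]
1.05 [-19. 127. -12.]
0.95 [-20. 138. -19.]
0.85 [-21. 148. -27.]
0.75 [-23. 157. -36.]
0.65 [-24. 166. -45.]
0.55 [-25. 174. -56.]
0.45 [-26. 180. -67.]
0.35 [-26. 185. -79.]
0.25 [-27. 189. -91.]
0.15 [ -27.  192. -104.]
0.05 [ -27.  194. -117.]
```

View pics/s35z.png

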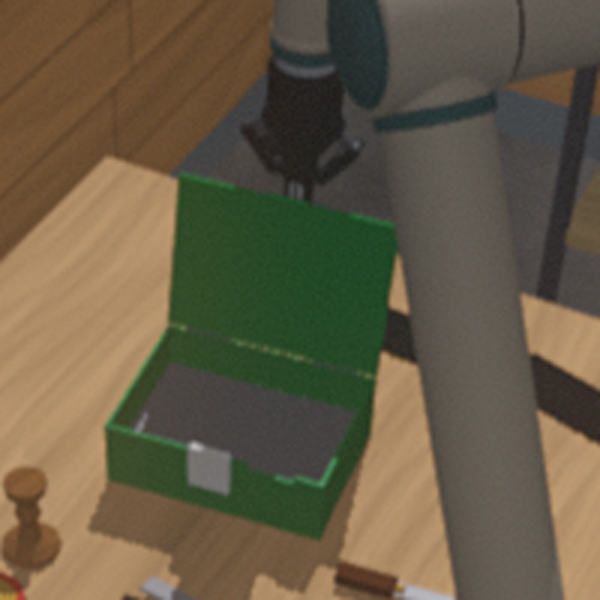

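play_rows(
  plan=[
    [-4,20,0,0],
    [-8,39,1,0],
    [-10,58,4,0],
    [-12,78,3,0],
    [-14,90,1,0],
    [-16,103,-2,0],
    [-17,115,-7,0],
    [-17,115,-7,0],
  ],
)

```text
time_s: 48.75
position: [0.6032, -0.2972, 0.2002]
eef_rot: [[0.992, 0.002, -0.129], [0.129, 0.032, 0.991], [0.006, -0.999, 0.032]]
wrist_force: [0.8, 0.2, -0.1]
finger_gap: 0.0001
```

```bash
python3 - <<'E'
from items import *
snap("wrist","w36.png");snap("side","s36.png")
im,K,T=load("s36");cv2.imwrite("pics/s36z.png",cv2.resize(im[60:260,240:440],None,fx=3,fy=3,interpolation=cv2.INTER_CUBIC))
s=env.state();print(s["position"],s["wrist_force"])
c=np.array([.6085,-.3384]);d=np.array([.127,-.992]);r=.13
for th in np.arange(1.15,0.04,-.1):
    X=-r*np.cos(th)+.003*np.sin(th)+.011; Z=.0815+r*np.sin(th)+.003*np.cos(th)
    p=c+X*d; print(round(th,2),np.round((np.r_[p,Z]-s["position"])*1000))
E
```

```text
[ 0.60357147 -0.29917031  0.20037862] [ 0.55213823 -0.36320547  0.22060068]
1.15 [-0. -0.  1.]
1.05 [-2. 11. -5.]
0.95 [ -3.  22. -11.]
0.85 [ -4.  33. -19.]
0.75 [ -5.  42. -28.]
0.65 [ -7.  51. -38.]
0.55 [ -8.  58. -48.]
0.45 [ -8.  65. -60.]
0.35 [ -9.  70. -71.]
0.25 [-10.  74. -84.]
0.15 [-10.  77. -96.]
0.05 [ -10.   79. -109.]
```

View pics/s36z.png

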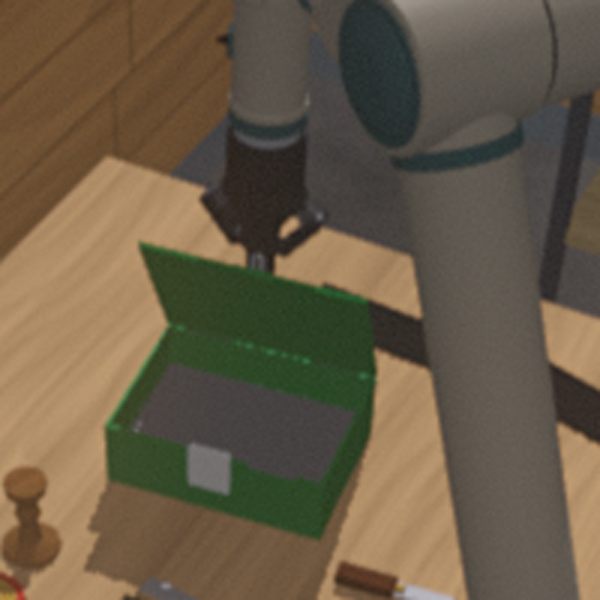

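Lid is following. Continue down to about 0.15 rad.

play_rows(
  plan=[
    [-2,11,-5,0],
    [-4,33,-19,0],
    [-5,42,-28,0],
    [-7,51,-38,0],
    [-8,61,-53,0],
    [-9,68,-66,0],
    [-9,72,-77,0],
    [-10,75,-88,0],
  ],
)

```text
time_s: 49.65
position: [0.5936, -0.2239, 0.1115]
eef_rot: [[0.992, 0.003, -0.128], [0.128, 0.031, 0.991], [0.007, -1.0, 0.03]]
wrist_force: [0.4, -0.3, 0.5]
finger_gap: 0.0002
```

```bash
python3 - <<'E'
from items import *
snap("side","s37.png")
im,K,T=load("s37");cv2.imwrite("pics/s37z.png",cv2.resize(im[60:260,240:440],None,fx=3,fy=3,interpolation=cv2.INTER_CUBIC))
s=env.state();print(s["position"],s["wrist_force"])
E
```

```text
[ 0.59224746 -0.22300218  0.10957742] [-1.16200124  1.57629087 -0.75939189]
```

View pics/s37z.png

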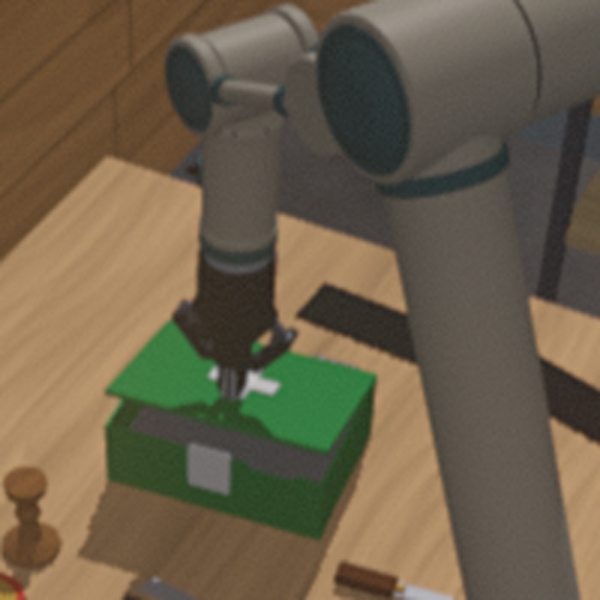

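play_rows(
  plan=[
    [0,0,20,0],
    [-2,20,30,0],
    [-3,33,30,0],
    [-3,33,10,0],
    [-3,33,-5,0],
    [-3,33,-12,0],
    [-3,33,-16,0],
    [-3,33,-16,0],
  ],
)

```text
time_s: 50.5
position: [0.5891, -0.1894, 0.0935]
eef_rot: [[0.992, -0.001, -0.128], [0.128, 0.033, 0.991], [0.003, -0.999, 0.033]]
wrist_force: [-0.1, -0.7, -0.3]
finger_gap: 0.0003
```

play_rows(
  plan=[
    [0,0,-3,0],
    [0,0,-6,0],
    [0,0,-9,0],
    [0,0,-11,0],
    [0,0,-11,0],
  ],
)

```text
time_s: 51.0
position: [0.5897, -0.1897, 0.0844]
eef_rot: [[0.992, 0.001, -0.128], [0.128, 0.032, 0.991], [0.005, -0.999, 0.032]]
wrist_force: [-2.8, 1.4, 11.3]
finger_gap: -0.0002
```

play_rows(
  plan=[
    [0,0,-3,0],
    [0,0,-5,0],
    [0,0,-5,0],
  ],
)

```text
time_s: 51.3
position: [0.5898, -0.1897, 0.084]
eef_rot: [[0.992, 0.003, -0.128], [0.128, 0.032, 0.991], [0.007, -0.999, 0.031]]
wrist_force: [-6.5, 3.5, 26.0]
finger_gap: -0.0002
```

play_rows(
  plan=[
    [0,0,15,0],
    [0,20,50,0],
    [0,60,90,0],
    [-20,90,120,0],
    [-40,110,130,0],
    [-60,130,130,0],
    [-60,130,130,0],
  ],
)

```text
time_s: 52.0
position: [0.5271, -0.0573, 0.2147]
eef_rot: [[0.991, 0.002, -0.13], [0.13, 0.033, 0.991], [0.006, -0.999, 0.032]]
wrist_force: [1.0, -0.4, 0.2]
finger_gap: 0.0004
```

```bash
python3 - <<'E'
from items import *
snap("wrist","w38.png");snap("side","s38.png")
im,K,T=load("s38");cv2.imwrite("pics/s38z.png",cv2.resize(im[140:300,220:420],None,fx=4,fy=3.75,interpolation=cv2.INTER_CUBIC))
s=env.state();print(s["position"],s["wrist_force"],np.degrees(np.arctan2(s["eef_rot"][1,2],s["eef_rot"][0,2])))
E
```

```text
[ 0.5297864  -0.05966759  0.21414072] [ 0.16332775 -0.30905864  0.09230525] 97.41441758348115
```

View pics/s38z.png

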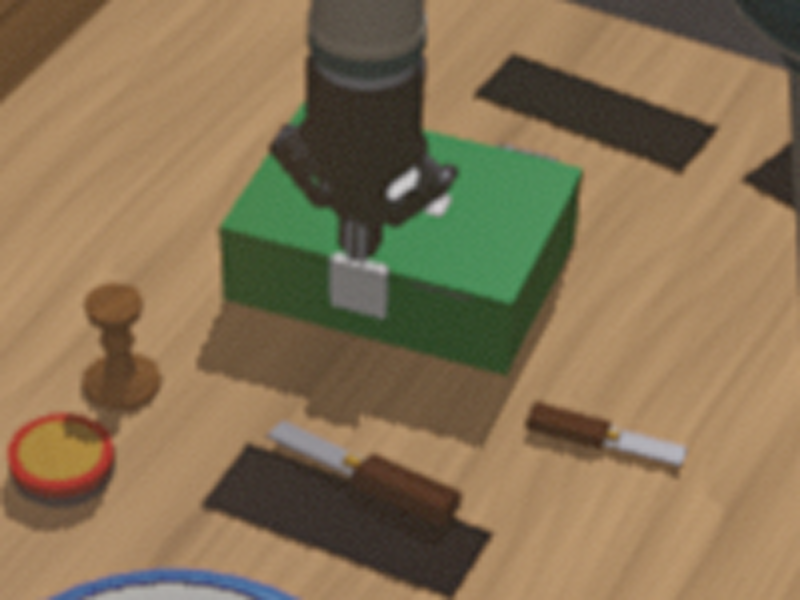

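View pics/w38.png

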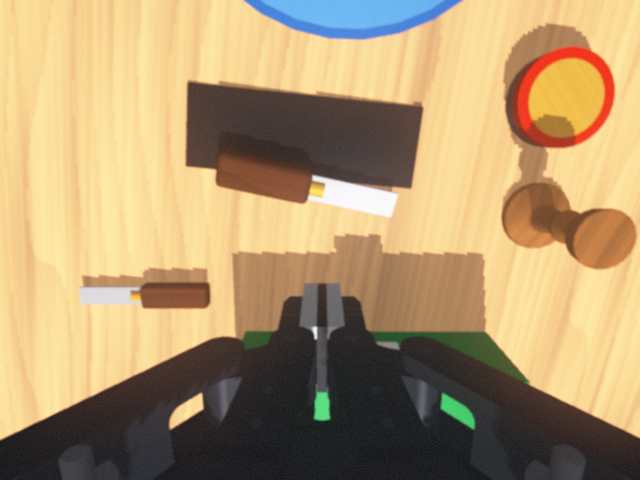

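```bash
cat > spat.py <<'E'
from h import *
def spat(f,roi,zh=.024,zb=.0153):
    im,K,T=load(f); hsv=cv2.cvtColor(im,cv2.COLOR_BGR2HSV); h,s,v=[hsv[:,:,i].astype(int) for i in range(3)]
    k=np.zeros_like(h,bool);k[roi[1]:roi[3],roi[0]:roi[2]]=1
    out={}
    for nm,m,z in(("handle",((h<12)|(h>170))&(s>110)&(v>50)&(v<150)&k,zh),("blade",(s<40)&(v>140)&k,zb)):
        m=cv2.morphologyEx(m.astype(np.uint8),cv2.MORPH_OPEN,np.ones((3,3)))
        cs=rects(m,300)
        if not cs: continue
        c=max(cs,key=cv2.contourArea);P=onz(K,T,cv2.convexHull(c)[:,0],z).astype(np.float32)
        R=cv2.minAreaRect(P[:,:2]*1000);bx=cv2.boxPoints(R);e=max([bx[1]-bx[0],bx[2]-bx[1]],key=np.linalg.norm)
        yaw=np.degrees(np.arctan2(e[1],e[0])); yaw=(yaw+90)%180-90
        out[nm]=(np.round(R[0],1),np.round(R[1],1),yaw.round(1))
    return out
def padm(f,roi):
    im,K,T=load(f); g=im.max(2); k=np.zeros_like(g);k[roi[1]:roi[3],roi[0]:roi[2]]=1
    c=max(rects(((g<75)&(k>0)),500),key=cv2.contourArea);P=onz(K,T,cv2.convexHull(c)[:,0],.004).astype(np.float32)
    R=cv2.minAreaRect(P[:,:2]*1000);return np.round(R[0],1),np.round(R[1],1),R[2]
E
python3 - <<'E'
from spat import *
print(spat("w38",(170,70,430,230)),padm("w38",(170,70,430,200)))
print(padm("w10",(260,70,380,330)),spat("w10",(260,70,380,320)))
E
```

```text
{'handle': (array([473.8, -31.1]), array([30.2, 78.4]), np.float32(-3.9)), 'blade': (array([550.8, -39.1]), array([22.2, 75.3]), np.float32(-4.7))} (array([495.8,   6.1]), array([ 57.9, 133.5]), 84.58302307128906)
(array([484.7,  26.2]), array([139.8,  38.8]), 12.776710510253906) {'handle': (array([466.6,   5.7]), array([77.4, 29.2]), np.float32(1.8)), 'blade': (array([545.7,   7.9]), array([74.5, 22.7]), np.float32(1.9))}
```

play_rows(
  plan=[
    [-33,27,0,0.5],
    [-33,27,0,1.354],
    [-33,27,0,1.354],
    [-33,27,0,1.354],
    [-33,27,-20,1.354],
    [-33,27,-40,1.354],
    [-33,27,-60,1.354],
    [-33,27,-60,1.354],
  ],
  fingers=60,
)

```text
time_s: 52.9
position: [0.4957, -0.0333, 0.1508]
eef_rot: [[0.235, -0.033, -0.971], [0.972, 0.016, 0.235], [0.007, -0.999, 0.036]]
wrist_force: [0.7, 0.4, -0.4]
finger_gap: 0.0601
```

play_rows(
  plan=[
    [0,0,-20,0.15],
    [0,0,-40,0.15],
    [0,0,-40,0.15],
  ],
)

```text
time_s: 53.2
position: [0.4945, -0.0339, 0.1079]
eef_rot: [[0.088, -0.041, -0.995], [0.996, 0.011, 0.088], [0.008, -0.999, 0.042]]
wrist_force: [-0.3, -0.5, -1.1]
finger_gap: 0.0599
```

```bash
python3 - <<'E'
from spat import *
snap("wrist","w39.png")
s=env.state();print(s["position"],np.degrees(np.arctan2(s["eef_rot"][1,2],s["eef_rot"][0,2])))
print(spat("w39",(200,100,420,400),.022))
E
```

```text
[ 0.49549873 -0.033975    0.10931504] 174.93719238748196
{'handle': (array([472.5, -32.6]), array([29.4, 78.2]), np.float32(-4.8)), 'blade': (array([550.3, -39.1]), array([21.6, 73.4]), np.float32(-5.1))}
```

View pics/w39.png

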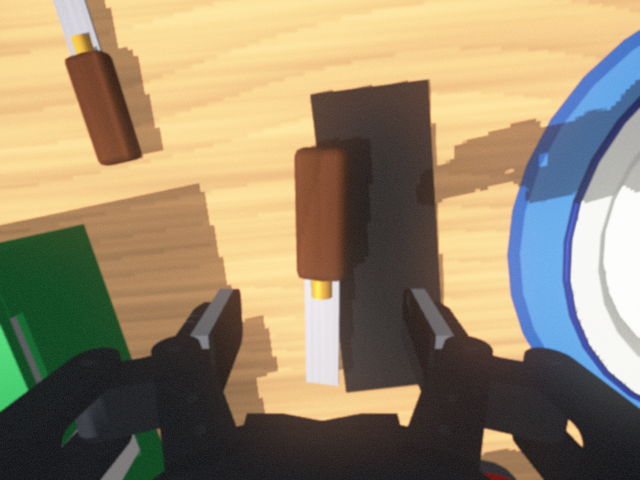

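play_rows(
  plan=[
    [0,-1,-40,0],
    [0,-1,-75,0],
    [0,-1,-95,0],
    [0,-1,-102,0],
    [0,-1,-102,0],
  ],
)

```text
time_s: 53.75
position: [0.4961, -0.0354, 0.0072]
eef_rot: [[0.089, -0.039, -0.995], [0.996, 0.011, 0.089], [0.007, -0.999, 0.039]]
wrist_force: [0.9, -0.4, 0.4]
finger_gap: 0.0598
```

play_rows(
  plan=[
    [0,0,0,0],
    [0,0,0,0],
    [0,0,0,0],
    [0,0,0,0],
    [0,0,0,0],
    [0,0,0,0],
  ],
  fingers=20,
  force=60,
)

```text
time_s: 54.35
position: [0.4977, -0.0359, 0.0089]
eef_rot: [[0.089, -0.035, -0.995], [0.996, 0.01, 0.089], [0.007, -0.999, 0.035]]
wrist_force: [0.6, -0.7, 7.0]
finger_gap: 0.0295
```

```bash
python3 - <<'E'
from spat import *
snap("wrist","w40.png")
s=env.state();print(s["position"],np.degrees(np.arctan2(s["eef_rot"][1,2],s["eef_rot"][0,2])))
E
```

```text
[ 0.49769722 -0.03584232  0.00890459] 174.91324418082803
```

View pics/w40.png

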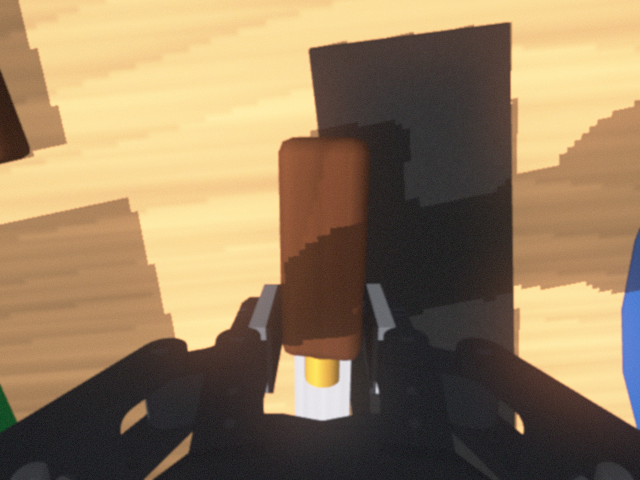

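play_rows(
  plan=[
    [0,0,0,0],
    [0,0,10,0],
    [0,0,30,0],
    [-3,20,40,0.05],
    [-7,41,40,0.124],
    [-7,41,40,0.124],
    [-7,41,40,0.124],
  ],
  force=110,
)

```text
time_s: 55.1
position: [0.4906, 0.0053, 0.0493]
eef_rot: [[-0.036, -0.035, -0.999], [0.999, 0.005, -0.036], [0.006, -0.999, 0.035]]
wrist_force: [-0.2, -0.7, -0.7]
finger_gap: 0.0275
```

```bash
python3 - <<'E'
from spat import *
snap("wrist","w41.png");snap("side","s41.png")
im,K,T=load("s41");cv2.imwrite("pics/s41z.png",cv2.resize(im[200:300,260:380],None,fx=6,fy=6,interpolation=cv2.INTER_CUBIC))
s=env.state();print(s["position"],s["eef_rot"].round(3),np.degrees(np.arctan2(s["eef_rot"][1,2],s["eef_rot"][0,2])),s["finger_gap"])
E
```

```text
[0.49088022 0.00464653 0.04901039] [[-0.034 -0.035 -0.999]
 [ 0.999  0.005 -0.035]
 [ 0.006 -0.999  0.035]] -178.01651760377942 0.027416118922307345
```

View pics/w41.png

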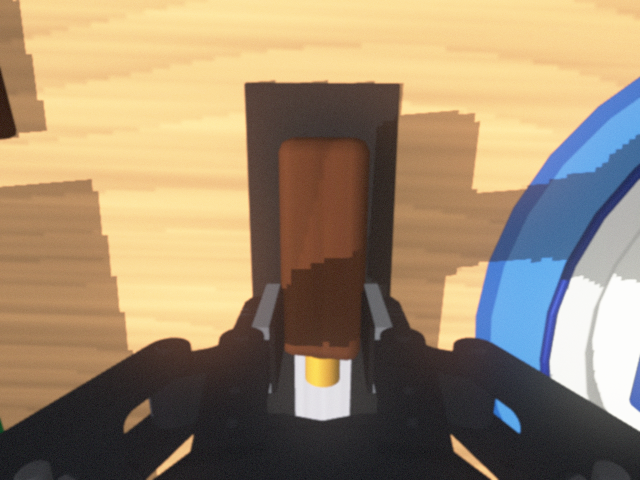

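View pics/s41z.png

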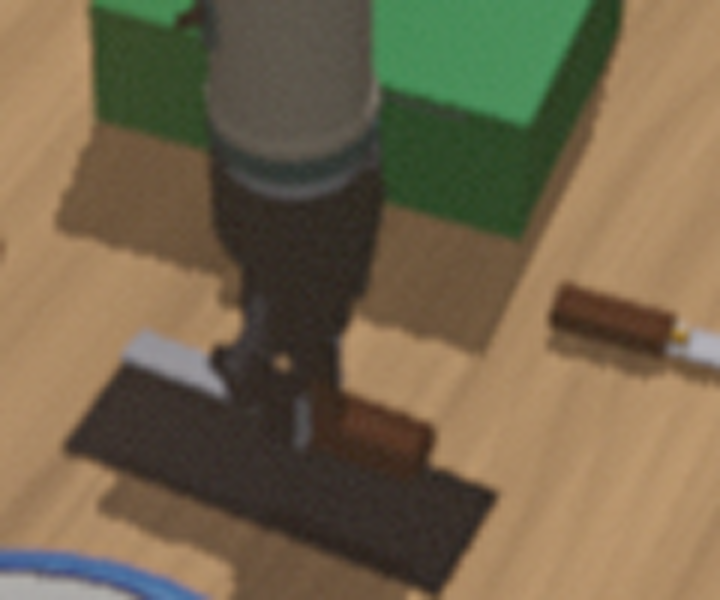

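play_rows(
  plan=[
    [0,1,-15,0],
    [0,1,-27,0],
    [0,1,-33,0],
    [0,1,-33,0],
  ],
)

```text
time_s: 55.6
position: [0.4903, 0.0052, 0.0152]
eef_rot: [[-0.033, -0.038, -0.999], [0.999, 0.005, -0.034], [0.006, -0.999, 0.037]]
wrist_force: [-0.2, 0.6, -0.1]
finger_gap: 0.0277
```

play_rows(
  plan=[
    [0,0,-2,0],
    [0,0,-4,0],
    [0,0,-4,0],
  ],
)

```text
time_s: 55.9
position: [0.4909, 0.0048, 0.0127]
eef_rot: [[-0.033, -0.036, -0.999], [0.999, 0.005, -0.034], [0.006, -0.999, 0.036]]
wrist_force: [-2.8, -0.9, 8.7]
finger_gap: 0.0278
```

Contact; release and rise.

play_rows(
  plan=[
    [0,0,0,0],
    [0,0,0,0],
    [0,0,0,0],
  ],
  fingers=60,
)

```text
time_s: 56.2
position: [0.4911, 0.0048, 0.0129]
eef_rot: [[-0.033, -0.036, -0.999], [0.999, 0.005, -0.033], [0.006, -0.999, 0.035]]
wrist_force: [-0.2, 0.1, -0.4]
finger_gap: 0.0601
```

play_rows(
  plan=[
    [0,0,20,0],
    [0,0,60,0],
    [0,0,110,0],
    [-10,0,160,0],
    [-40,0,200,0],
    [-60,0,220,0],
    [-60,0,220,0],
  ],
)

```text
time_s: 56.9
position: [0.4305, 0.0048, 0.2361]
eef_rot: [[-0.033, -0.03, -0.999], [0.999, 0.004, -0.033], [0.005, -1.0, 0.03]]
wrist_force: [0.7, 0.2, -0.4]
finger_gap: 0.06
```

```bash
python3 - <<'E'
from spat import *
snap("wrist","w42.png");snap("side","s42.png");snap("top","t42.png")
im,K,T=load("s42");cv2.imwrite("pics/s42z.png",cv2.resize(im[150:400,180:400],None,fx=3.2,fy=2.4,interpolation=cv2.INTER_CUBIC))
print(spat("w42",(220,50,420,300)), platemat("s42",420,(190,290,330,400)))
s=env.state();print(s["position"],s["time_s"])
E
```

```text
{'handle': (array([488.8,   5.1]), array([27.6, 25.4]), np.float32(1.5))} [(array([0.5148, 0.2388, 0.123 ]), np.float64(0.0002)), (array([0.5161, 0.2363, 0.1486]), np.float64(0.001))]
[0.431233   0.00477471 0.2320621 ] 57.05
```

View pics/w42.png

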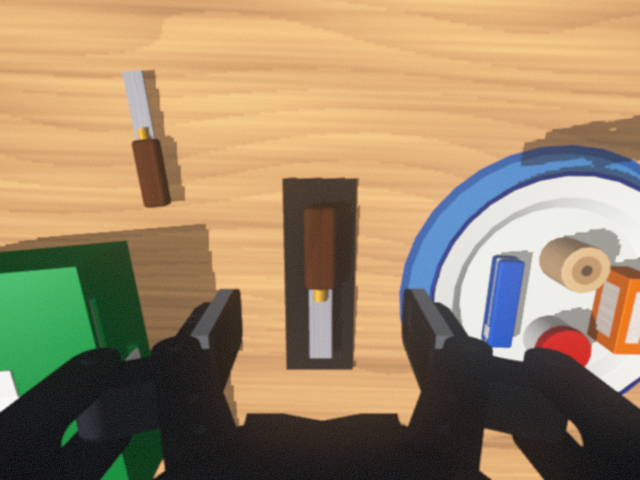

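View pics/s42z.png

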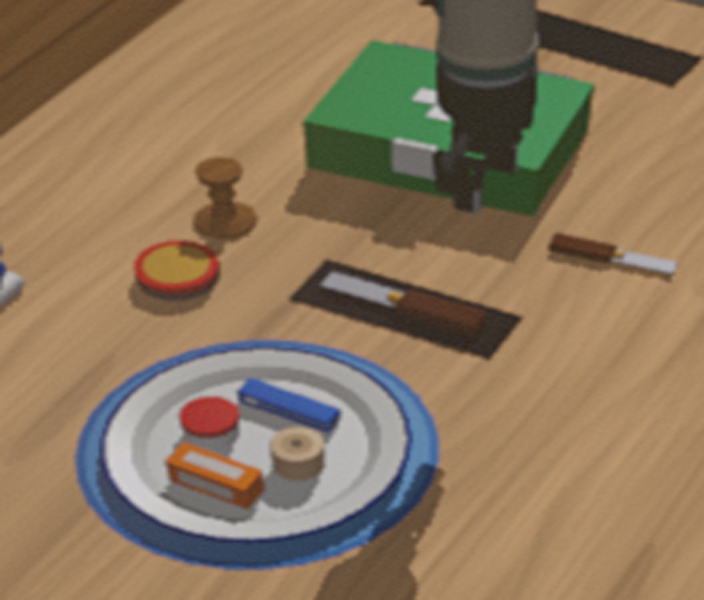

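```bash
python3 - <<'E'
from h import *
def q(f):
    im,K,T=load(f);h=cv2.cvtColor(im,cv2.COLOR_BGR2HSV);m=(h[:,:,0]>50)&(h[:,:,0]<80)&(h[:,:,1]>120)
    m[:, :350]=0
    if f[0]=="t": return [np.round(cv2.minAreaRect(c)[0:2],1).tolist() for c in rects(m,2000)]
for f in("top0","t42"): print(q(f))
a=cv2.imread("pics/side0.png");b=cv2.imread("pics/s42.png");d=cv2.absdiff(a,b).max(2)
m=(d>40).astype(np.uint8); print([(cv2.boundingRect(c)) for c in rects(m,15)])
cv2.imwrite("pics/cmp.png",np.vstack([cv2.resize(x[160:250,260:380],None,fx=5,fy=3.3) for x in(a,b)]))
E
```

```text
[[[416.9, 206.2], [97.8, 71.4]]]
[[[416.9, 206.2], [97.8, 71.4]]]
[(455, 439, 21, 41), (498, 379, 16, 51), (230, 355, 24, 13), (437, 352, 38, 19), (456, 338, 39, 25), (480, 326, 13, 19), (169, 295, 150, 185), (469, 282, 22, 37), (421, 161, 39, 37), (363, 135, 170, 345), (303, 121, 45, 99), (338, 118, 35, 8), (555, 102, 18, 17), (365, 96, 34, 7), (307, 82, 46, 29), (335, 77, 24, 13), (386, 25, 190, 137), (471, 22, 30, 55), (433, 22, 10, 40), (442, 12, 25, 40), (531, 11, 6, 5), (501, 8, 28, 7), (485, 7, 43, 10)]
```

View pics/cmp.png

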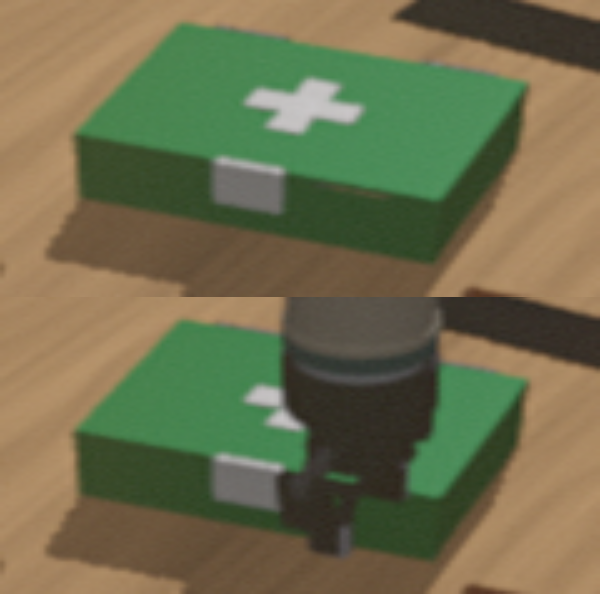

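Lid outline matches the shut start state. No differences at the ornament or tin. Handing in.

```bash
python3 -c "
from bench import env
print(env.job_done())"
```

```text
the job is handed in; nothing more can be done
None
```

The job is done and handed in at about 57 s of the 210 s allowed; no verdict was reported.

- **Lid opened:** I worked the spatula blade in at the notch and lifted until the clip let go at about 7 N. I then swung the lid to an estimated 1.75 rad with the blade tip.
- **Plate:** I pushed it by its rim with two open fingers. It ended centred on the mat to about 3 mm, with 25 mm to spare.
- **Contents:** All four things were in the box. The carton, tweezer case, bandage roll and balm tub now stand on the flat of the plate, each on its own base.
- **Lid shut:** I pressed it down to 84 mm above the table, and the force rose to 26 N against the stop. The lid outline in the top view is the same as at the start.
- **Spatula:** It was knocked half off its pad partway through, so I picked it up again and laid it back. The last wrist and side pictures show it wholly on the pad and lying flat.
- **Ornament and polish tin:** They show no change against the starting side picture.

**Checks that failed or disagreed:**
- The last colour-mask measurement of the spatula caught only part of the handle, so I judged its place by eye from the pictures.
- Some two-view heights were off by 2 to 4 mm, with the balm tub about 10 mm off. For those I used the given heights, which agreed between the views.
- The tool drifted to about 2° of tilt by the end, with no visible effect.

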